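# Wind a batten home on the indexing feed jig

## Task

Lay the short thick pine batten flat into the feed jig's tray, let go of it, and then wind the jig's crank clockwise by its knob until the tray comes to its end stop, and let go. Each turn has one heavy point: wind steadily through it, never letting the crank jump ahead or kick back, and never forcing the knob. Leave the other things on the bench alone.

Things in the scene. Friction and masses are not known exactly. Their poses are not given: they have to be found in the camera images.
- batten_center (a point): Centre of the batten to be loaded: a plain pine block 130 mm long (its x axis), 45 mm wide (y), 30 mm high (z), 60 to 130 g, lying flat on the bench. It is the shorter, wider and thicker of the two loose pine pieces.
- offcut_center (a point): Centre of the other loose pine piece, a bystander: 175 mm long (x), 32 mm wide (y), 16 mm high (z). Leave it alone.
- tray_floor (a point): Centre of the inner floor of the jig's aluminium tray, 32 mm above the bench; x: its long axis and direction of travel. The pocket for the batten (either way round) is 142 by 53 mm, its walls 5 mm thick and 10 mm high; long side walls exist only in the last 30 mm at each end, so fingers can go down beside the batten's middle. Nothing near it but the crank stands higher than 45 mm above the bench.
- tray (a joint): Travel of the tray (m): it slides by a rack with the crank, 9 mm per radian, in its +x direction (away from the robot), until it meets the stop.
- stop_face (a point): Front, between two rubber buttons, of the tray's end stop: a dark block, 60 mm wide, clamped on the jig at a place that varies; x as the tray's travel. The tray's front edge, 76 mm ahead of tray_floor, ends against it, at a crank angle of 9.4 to 11.2. A reading error of 1 mm here is 7 mm at the knob, so feel for it (buttons give 1 mm); do not push the knob on by over 18 N.
- crank_axis (a point): Point on the vertical crank shaft, 118 mm above the bench, at mid height of the knob. x: along the tray's travel; y: towards the tray, which lies 160 mm away; z up. A slotted aluminium arm, 30 mm wide (top 93 mm above the bench), reaches 100 mm out and carries the knob; all else on the jig near the shaft is lower than that.
- jig: The feed jig, fixed to the bench: a plywood base 300 (x) by 270 mm (y), 15 mm thick; origin under its centre. Its knob is an upright black cylinder 25 mm in diameter, 96 to 140 mm above the bench, free to spin on its pin. The knob's throw (shaft to knob centre) is 56 to 76 mm, fixed in a run but NOT measured: see it, or feel it by the side force while turning.
- crank (a joint): Crank angle (rad), growing clockwise seen from above. In crank_axis's axes the knob lies from the shaft towards (cos a, sin a), a = -0.871 - angle. It starts at 0 to 1.4. Past 1.6, never over 5 rad/s, nor (up to 9.3) backwards over 2 rad/s.
- pin (a joint): Give of the knob's pin in its rubber bush, along the crank arm (m): 0 when unloaded, plus away from the shaft, 8 N per mm. Pushing or pulling the knob along the arm by over 12 N (1.5 mm either way) overstrains it, which must not happen.
- roller (a point): Spring roller beside the crank's hub, which makes the heavy point. Turning takes about 0.1 N m, but within half a radian of crank angles 2.4 and 8.7 the roller climbs a lobe: up to 0.6 N m more against the turn before that angle, and as much driving the crank ahead after it. Elsewhere the crank stays where it is left.
- glue_mid (a point): Bystander: white glue bottle, 64 mm in diameter, 190 mm high, standing; this point is 95 mm up its axis.
- tin_mid (a point): Bystander: open steel screw tin, 84 mm in diameter at the rim, 100 mm high; this point is 50 mm up its axis.
- block_mid (a point): Bystander: centre of a cork sanding block, 110 (x) by 60 by 35 mm, on the bench to the right.
- screwdriver_grip (a point): Bystander: screwdriver lying on the bench to the right front; this point is the middle of its handle, its x axis runs to the tip.
Things that resemble listed ones, but are neither listed nor needed, are in the scene too. Leave any orange or pink look-alike of the part that bears batten_center alone.

How it is judged:
By the outcome, as a careful person would: the job done as asked, in the order asked, and still so for the second after the job is handed in, with the robot touching nothing.
It also fails if it takes over 72 s, if anything falls off the work surface, if the arm or the gripper's body presses on something with over 40 N, if the wrist force passes 120 N, or if a joint passes its speed limit or range.

## Robot

A 7-joint arm with a two-finger parallel gripper is mounted at the origin on the work surface. World frame = base frame: x ahead of the robot, y to its left, z up, the work surface at z = 0. Lengths are in m, angles in rad, forces in N, time in s.
With the tool pointing down it reaches from about 0.4 to 0.85 m from the base axis. Payload 4.5 kg.
Tool frame: the origin (TCP) lies where the fingers leave the gripper's body, on its centre line; the fingertips stand 64 mm ahead of it and the grasp point (between the pads) lies 45 mm ahead of it; z points along the fingers, y is the direction in which the jaws open and shut (so a half turn about z gives the same grasp; the last joint's range is limited). The gripper opens to 88 mm and grips with 3 to 60 N. Pads are 18 mm wide; open, the fingers measure 123 mm over their backs; the gripper's body (75 mm by 187 mm) begins 45 mm behind the grasp point.
Start: joints at [1.233, 0.689, -0.195, 1.565, 0.157, 0.902, -0.215], TCP at [0.227, -0.582, 0.303] pointing down, gripper open.
Joint ranges: [-3.01, 3.01], [-0.46, 2.08], [-1.47, 1.51], [0.13, 2.56], [-1, 4.14], [0.04, 2.09], [-2.66, 2.66]. Speed limits (rad/s): [2.57, 2.57, 3.14, 3.14, 3.14, 3.14, 3.14].

## Interface

Orientations are given as a unit quaternion [x, y, z, w].
In Python, from plant import monitor, snapshot, workorder, finder gives the robot as it stands.
- The arm moves only by the tool carry_out, never from a script. Its argument "motion" is one flat list of numbers, 6 for each row, row after row: the shift along the tool's x, y, z in cm, then the turn, a rotation vector about the tool's x, y, z in rad. In form: [x, y, z, rx, ry, rz, x, y, z, rx, ry, rz, ...]. A call has 1 to 8 rows; each row shifts and turns the commanded pose from where the row before left it, along the tool's axes as they then stand; what a row does not reach is not made up. A row lasts 1/8 s, in which the tool goes at most 62.5 mm and 10.7 degrees, less where a joint would pass 70% of its speed; a pose out of reach is approached as far as the arm can. A call with a gripper value outside its range is refused whole. "hand" is the finger opening in cm, from 0 to 8.81, set as the call begins (left out, the last holds). The fingers move at their own pace and stop on an object; "grip_force" is the grip in N (left out, the last holds). Time passes only in rows, so rows that do not move let the fingers close. It gives the time, the measured TCP pose, the force and the opening at its end, in the units of the state.
- monitor.get_state(): the state, without advancing time (a new reading comes with each control period).
- snapshot(name): name is "scene" or "top" or "wrist"; returns a dict with "frame" (384x512x3 uint8, red, green, blue), "range_z" (384x512 float32, m along the optical axis (not along the pixel's ray), 0 where there is no reading), "fx", "fy", "cx", "cy" (pixels), "D" ([k1, k2, p1, p2, k3] as OpenCV has them; the pictures are not rectified), "rvec" (rotation vector, rad) and "tvec" (3), from world to camera coordinates, as OpenCV has them; the wrist camera has in their place "hand_eye" (4x4, takes a point from camera to tool coordinates, whose origin is the TCP and whose axes are the flange's). Camera axes: x right, y down, z forward; pixel columns grow to the right and rows downward; lengths in m; the calibration is good to about 2 mm. A picture is of the moment at which its call begins: read the wrist's pose just before it.
- workorder.finish_job(): hands the job in, once; it reports no verdict.
Trained networks look in a picture, given as the dict that the camera call returned (one of the last four; its "shot" number tells which), for a name from the list of things; names that differ only in an ending like _2 or _b are one class to them, and where a whole thing is asked for, a point or a joint stands for the part that bears it (a point fixed in the world has none). Each returns a list of dicts, best first, with "p" (0 to 1); they miss things now and then, are a little off and sometimes report something else, mostly with a low value. They report only what shows in the picture. A call takes as long as a camera call. They do not tell look-alikes from the thing itself.
- finder.masks_of(picture, thing): "pixels" (384x512 bool, what is visible of it) and "extent" ([left, top, right, bottom] in pixels, round what is visible of it).
The state is a dict: "clock": time; "q": joint angles; "qd": joint speeds; "joint_torque": joint torques, N m; "tool_pos": TCP position; "eef_rot": TCP orientation; "contact_force": force on the tool from outside, world axes, zero at the start; "moment": the same for the moment, N m; "opening": opening from 0.0 (shut) to 1.0 (fully open).
Only numpy, scipy, OpenCV 4.12 (cv2) and the standard library are available. Lean on these libraries where they do the work, as an engineer would, in place of code of your own. Each camera call takes 0.05 s, during which the arm holds its last target. There are 200 camera calls.

## Working session

There is one attempt and no reset: what is moved stays moved. The work goes in short steps, Python scripts to look and compute and a tool call to move; the robot and the scene stay as the last step left them, time stands still between calls to the robot, and variables do not carry over. Pictures are saved under pics/ and viewed, about 8 in all and at most 12, crops included, and the job is handed in when it is done.

Besides the shell and the picture viewer there is one more tool, called after "Request:" by a JSON object that holds its "api" and its "payload", one argument or row to a line. carry_out: Moves the arm, as the interface text tells. Its arguments: {"type":"object","properties":{"motion":{"type":"array"},"hand":{"type":"number"},"grip_force":{"type":"number"}},"required":["motion"]}

```bash
mkdir -p pics; ls
cat > h.py <<'E'
import numpy as np, cv2
from scipy.spatial.transform import Rotation as R
from plant import monitor, snapshot, workorder, finder
def world(p,px,st=None,z=None):
    """px Nx2 (col,row) -> world pts using range_z (or none)"""
    px=np.atleast_2d(px).astype(float)
    K=np.array([[p['fx'],0,p['cx']],[0,p['fy'],p['cy']],[0,0,1]])
    n=cv2.undistortPoints(px[:,None],K,np.array(p['D'],float))[:,0]
    ray=np.c_[n,np.ones(len(n))]
    if 'rvec' in p:
        Rm=cv2.Rodrigues(np.array(p['rvec'],float))[0].T; t=-Rm@np.array(p['tvec'],float).ravel()
    else:
        H=np.array(p['hand_eye']); Rt=R.from_quat(st['eef_rot']).as_matrix()
        Rm=Rt@H[:3,:3]; t=Rt@H[:3,3]+np.array(st['tool_pos'])
    if z is None:
        d=p['range_z'][px[:,1].astype(int),px[:,0].astype(int)]
        return (ray*d[:,None])@Rm.T+t
    r=ray@Rm.T
    return t+r*((z-t[2])/r[:,2])[:,None]
def maskpts(p,m,st=None):
    v,u=np.nonzero(m&(p['range_z']>0)); return world(p,np.c_[u,v],st)
def save(p,name,crop=None,s=1):
    im=p['frame'][:,:,::-1]
    if crop: l,t,r,b=crop; im=im[t:b,l:r]
    cv2.imwrite('pics/'+name,cv2.resize(im,None,fx=s,fy=s,interpolation=cv2.INTER_CUBIC))
E
python3 - <<'E'
from h import *
np.set_printoptions(precision=4,suppress=True)
print(monitor.get_state())
a=snapshot('top');b=snapshot('scene')
cv2.imwrite('pics/a.png',np.vstack([a['frame'],b['frame']])[:,:,::-1][:, :])
im=cv2.resize(np.hstack([a['frame'],b['frame']])[:,:,::-1],(800,300)); 
save(a,'top.png',s=1.5)
save(b,'scene.png',s=1.5)
for p,n in((a,'top'),(b,'scene')):
  for th in ['batten_center','offcut_center','tray_floor','crank','pin','stop_face','jig','glue_mid','tin_mid']:
    for r in finder.masks_of(p,th)[:3]:
      if r['p']<.2: continue
      w=maskpts(p,r['pixels']); 
      print(n,th,round(r['p'],2),r['extent'],r['pixels'].sum(),np.median(w,0) if len(w) else None, w[:,2].max().round(3) if len(w) else '')
E
```

```text
pics
{'clock': 0.0, 'q': array([ 1.2329,  0.69  , -0.1945,  1.5663,  0.1573,  0.9025, -0.2151]), 'qd': array([ 0.0005,  0.0012,  0.001 ,  0.0009, -0.0002, -0.001 ,  0.0014]), 'joint_torque': array([ -0.0008, -52.7573,  -1.2677, -15.343 ,  -0.0528,   0.0066,
         0.0002]), 'tool_pos': array([ 0.2268, -0.5819,  0.3019]), 'eef_rot': array([ 0.9828,  0.1849, -0.0002, -0.0009]), 'contact_force': array([-0.1772, -0.6562,  0.3646]), 'moment': array([ 0.0152, -0.0044, -0.0124]), 'opening': 1.004649475930898}
top batten_center 0.74 [152.5, 232.3, 192.6, 257.5] 479 [0.327  0.2626 0.0298] 0.04
top batten_center 0.69 [148.7, 158.8, 187.4, 181.2] 500 [0.6016 0.2816 0.0292] 0.038
top batten_center 0.67 [119.1, 259.5, 152.7, 288.2] 470 [0.2185 0.3924 0.0301] 0.038
top offcut_center 0.9 [148.3, 198.9, 194.0, 211.9] 430 [0.4605 0.2663 0.0152] 0.024
top tray_floor 0.63 [235.3, 158.2, 284.9, 207.8] 865 [ 0.5185 -0.0252  0.0321] 0.048
top crank 0.85 [283.0, 163.5, 314.0, 186.6] 325 [ 0.5615 -0.1826  0.0864] 0.144
top jig 0.8 [224.8, 134.0, 315.3, 223.1] 5755 [ 0.5619 -0.087   0.0167] 0.144
top jig 0
[... 627 characters left out ...]
] 861 [ 0.5129 -0.0253  0.0306] 0.045
scene crank 0.83 [209.2, 207.9, 254.5, 234.8] 557 [ 0.5648 -0.1975  0.0858] 0.142
scene crank 0.51 [199.0, 189.5, 321.8, 272.6] 5463 [ 0.6035 -0.1099  0.0161] 0.142
scene pin 0.54 [222.4, 210.8, 228.6, 225.7] 124 [ 0.557  -0.227   0.1225] 0.142
scene stop_face 0.69 [209.6, 208.4, 257.3, 233.2] 576 [ 0.5648 -0.1963  0.085 ] 0.142
scene jig 0.58 [204.2, 189.2, 321.4, 274.3] 5623 [ 0.604  -0.1087  0.0159] 0.142
scene glue_mid 0.96 [344.8, 174.5, 367.2, 229.2] 978 [0.7936 0.1076 0.0947] 0.191
scene tin_mid 0.89 [193.7, 267.2, 226.3, 309.4] 1132 [ 0.676  -0.3895  0.0646] 0.103
scene tin_mid 0.67 [221.3, 211.6, 230.2, 227.7] 117 [ 0.5572 -0.2271  0.1246] 0.142
```

Run:
```python
import cv2,numpy as np
im=cv2.imread('pics/a.png'); t=im[:384]
cv2.imwrite('pics/crop1.png',np.vstack([cv2.resize(t[100:300,100:370],None,fx=2.9,fy=2.9,interpolation=cv2.INTER_CUBIC)]))
```

```text
(no output)
```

View pics/crop1.png

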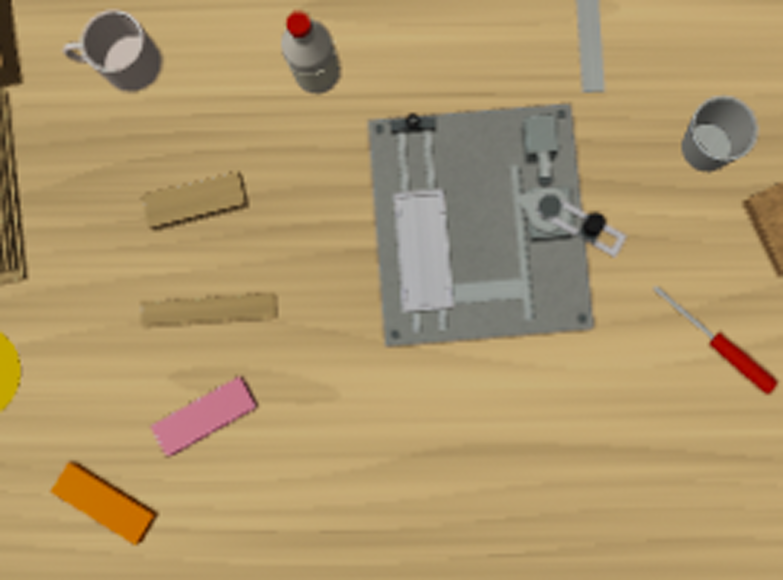

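The finder's batten candidates in the top image are pine at (168,170), pink at (172,245) and orange at (136,274). The pine piece at (168,170) is the batten: it is shorter and wider than the offcut at (171,205), and its top is at 30 mm against the offcut's 16 mm. The crop shows this clearly.

```bash
cat > m.py <<'E'
from h import *
np.set_printoptions(precision=4,suppress=True)
def rect(xy,trim=0):
    (c,s,a)=cv2.minAreaRect(xy.astype(np.float32)*1000); b=cv2.boxPoints((c,s,a))
    e=[b[1]-b[0],b[2]-b[1]]; L=max(e,key=np.linalg.norm)
    return np.array(c)/1000,np.array(s),np.arctan2(L[1],L[0])
E
python3 - <<'E'
from m import *
a=snapshot('top');
def best(th,near):
    rs=finder.masks_of(a,th); 
    return min((r for r in rs),key=lambda r:np.hypot((r['extent'][0]+r['extent'][2])/2-near[0],(r['extent'][1]+r['extent'][3])/2-near[1]))['pixels']
w=maskpts(a,best('batten_center',(168,170))); w=w[w[:,2]>.024]; print('batten',len(w),rect(w),w.mean(0))
w=maskpts(a,best('tray_floor',(260,183))); w=w[(w[:,2]>.024)&(w[:,2]<.05)]; print('tray',len(w),rect(w),w.mean(0))
v,u=np.mgrid[120:235,210:330]; W=world(a,np.c_[u.ravel(),v.ravel()])
b=W[(W[:,2]>.0105)&(W[:,2]<.02)]
print('jig',rect(b))
k=W[(W[:,2]>.12)&(W[:,2]<.16)]; print('knobtop',len(k),k.mean(0))
k=W[(W[:,2]>.08)&(W[:,2]<.10)]; print('arm',len(k),k.mean(0), rect(k))
E
```

```text
Traceback (most recent call last):
  File "m.py", line 4, in rect
    (c,s,a)=cv2.minAreaRect(xy.astype(np.float32)*1000); b=cv2.boxPoints((c,s,a))
            ~~~~~~~~~~~~~~~^^^^^^^^^^^^^^^^^^^^^^^^^^^^
cv2.error: OpenCV(4.12.0) /io/opencv/modules/imgproc/src/convhull.cpp:143: error: (-215:Assertion failed) total >= 0 && (depth == CV_32F || depth == CV_32S) in function 'convexHull'
```

```bash
sed -i 's/xy.astype/np.ascontiguousarray(xy[:,:2]).astype/' m.py
python3 - <<'E'
from m import *
a=snapshot('top');
def best(th,near):
    rs=finder.masks_of(a,th); 
    return min((r for r in rs),key=lambda r:np.hypot((r['extent'][0]+r['extent'][2])/2-near[0],(r['extent'][1]+r['extent'][3])/2-near[1]))['pixels']
w=maskpts(a,best('batten_center',(168,170))); w=w[w[:,2]>.024]; print('batten',len(w),rect(w),w.mean(0))
w=maskpts(a,best('tray_floor',(260,183))); w=w[(w[:,2]>.024)&(w[:,2]<.05)]; print('tray',len(w),rect(w),w.mean(0))
v,u=np.mgrid[120:235,210:330]; W=world(a,np.c_[u.ravel(),v.ravel()])
b=W[(W[:,2]>.0105)&(W[:,2]<.02)]
print('jig',rect(b))
k=W[(W[:,2]>.12)&(W[:,2]<.16)]; print('knobtop',len(k),k.mean(0))
k=W[(W[:,2]>.08)&(W[:,2]<.10)]; print('arm',len(k),k.mean(0), rect(k))
s=monitor.get_state(); print(s['eef_rot'],R.from_quat(s['eef_rot']).as_matrix(), snapshot('wrist')['hand_eye'])
E
```

```text
batten 404 (array([0.6043, 0.2853]), array([ 46.8986, 131.2658]), np.float32(-1.3388284)) [0.6038 0.2855 0.0298]
tray 987 (array([ 0.5382, -0.0647]), array([195.1984, 164.3673]), np.float32(0.075664155)) [ 0.5258 -0.0441  0.0327]
jig (array([ 0.6149, -0.0993]), array([401.2068, 391.3533]), np.float32(0.16958185))
knobtop 51 [ 0.556  -0.2041  0.1381]
arm 191 [ 0.5795 -0.1785  0.0881] (array([ 0.6755, -0.0947]), array([431.7904, 107.451 ]), np.float32(0.9758673))
[0.9828 0.1848 0.     0.    ] [[ 0.9317  0.3633  0.    ]
 [ 0.3633 -0.9317 -0.    ]
 [ 0.      0.0001 -1.    ]] [[ 0.0005 -0.9505 -0.3109  0.0806]
 [ 1.      0.0003  0.0005  0.0005]
 [-0.0004 -0.3109  0.9505 -0.0814]
 [ 0.      0.      0.      1.    ]]
```

Request:
{"api": "carry_out", "payload": {
  "motion": [4.15,-4.2,0,0,0,0,4.15,-4.2,0,0,0,0,4.15,-4.2,0,0,0,0,4.15,-4.2,0,0,0,0,4.15,-4.2,0,0,0,0,4.15,-4.2,0,0,0,0,4.15,-4.2,0,0,0,0,4.15,-4.2,0,0,0,0],
  "hand": 8.8
}}

```text
clock: 2.3
tool_pos: [0.4152, -0.1469, 0.303]
eef_rot: [0.983, 0.185, 0.001, 0.0]
contact_force: [1.2, -0.2, -0.2]
opening: 1.002
```

Request:
{"api": "carry_out", "payload": {
  "motion": [4.15,-4.2,0,0,0,0,4.15,-4.2,0,0,0,0,4.15,-4.2,0,0,0,0,4.15,-4.2,0,0,0,0,4.15,-4.2,0,0,0,0,4.15,-4.2,0,0,0,0,4.15,-4.2,0,0,0,0,4.15,-4.2,0,0,0,0]
}}

```text
clock: 3.3
tool_pos: [0.6022, 0.2868, 0.3028]
eef_rot: [0.983, 0.185, 0.0, 0.0]
contact_force: [0.8, -0.4, 0.6]
opening: 0.997
```

Request:
{"api": "carry_out", "payload": {
  "motion": [0,0,1,0,0,-0.18,0,0,1,0,0,-0.18,0,0,1,0,0,-0.18,0,0,1,0,0,-0.18,0,0,1,0,0,-0.18,0,0,0,0,0,-0.18,0,0,0,0,0,-0.18,0,0,0,0,0,-0.17]
}}

```text
clock: 4.3
tool_pos: [0.6017, 0.2848, 0.2526]
eef_rot: [0.619, 0.786, -0.0, 0.0]
contact_force: [0.5, 0.9, 0.5]
opening: 0.999
```

Run:
```python
from m import *
st=monitor.get_state(); p=snapshot('wrist'); save(p,'w1.png')
for r in finder.masks_of(p,'batten_center')[:2]:
    w=maskpts(p,r['pixels'],st); w=w[(w[:,2]>.024)&(w[:,2]<.036)]; print(r['p'],r['extent'],len(w),rect(w),w.mean(0))
print(st['tool_pos'],2*np.arctan2(*st['eef_rot'][[1,0]]))
```

```text
0.94 [0.0, 67.6, 51.8, 192.9] 1679 (array([0.3575, 0.2507]), array([39.2499, 97.973 ]), np.float32(-1.5342067)) [0.3535 0.2416 0.0289]
0.65 [233.1, 107.4, 287.4, 235.9] 5803 (array([0.6064, 0.2849]), array([ 45.1901, 129.4435]), np.float32(-1.3330579)) [0.6053 0.2892 0.0294]
[0.6017 0.2848 0.2526] 1.8072107300426308
```

View pics/w1.png

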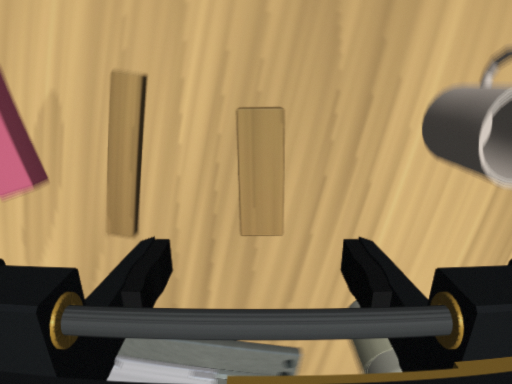

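The wrist view shows the batten at (260,170), the offcut at (125,150) and a mug at (470,130). I'm checking how far the mug is from the gripper body before going down.

Run:
```python
from m import *
st=monitor.get_state(); p=snapshot('wrist')
v,u=np.mgrid[0:235,380:512]; W=world(p,np.c_[u.ravel(),v.ravel()],st)
k=W[(W[:,2]>.04)&(W[:,2]<.2)&(p['range_z'][v.ravel(),u.ravel()]>0)]
th=1.807; d=k-st['tool_pos']
print(k.min(0),k.max(0),'toolx',(d[:,:2]@[np.cos(th),np.sin(th)]).min(),'tooly min',(d[:,:2]@[np.sin(th),-np.cos(th)]).min())
```

```text
[0.7574 0.3383 0.04  ] [0.8366 0.4559 0.0964] toolx 0.005055523157304766 tooly min 0.1723927881415121
```

Request:
{"api": "carry_out", "payload": {
  "motion": [0,0.35,3,0,0,0,0,0,3,0,0,0,0,0,3,0,0,0]
}}

```text
clock: 4.82
tool_pos: [0.6051, 0.2858, 0.1619]
eef_rot: [0.622, 0.783, 0.0, 0.0]
contact_force: [0.2, -0.5, -0.5]
opening: 1.0
```

Clear: the mug is 172 mm away and the body reaches 94 mm. Going down to grip.

Request:
{"api": "carry_out", "payload": {
  "motion": [0,0,3,0,0,0,0,0,3,0,0,0,0,0,2,0,0,0,0,0,1.2,0,0,0]
}}

```text
clock: 5.32
tool_pos: [0.6049, 0.2858, 0.0698]
eef_rot: [0.621, 0.784, -0.0, 0.0]
contact_force: [-0.4, 0.4, -0.6]
opening: 1.002
```

Request:
{"api": "carry_out", "payload": {
  "motion": [0,0,0,0,0,0,0,0,0,0,0,0,0,0,0,0,0,0,0,0,0,0,0,0,0,0,0,0,0,0,0,0,0,0,0,0],
  "hand": 3.5,
  "grip_force": 20
}}

```text
clock: 6.08
tool_pos: [0.6053, 0.2859, 0.0712]
eef_rot: [0.621, 0.784, 0.0, 0.0]
contact_force: [-0.1, -0.6, 2.0]
opening: 0.513
```

Request:
{"api": "carry_out", "payload": {
  "motion": [0,0,-2,0,0,0,0,0,-4,0,0,0,0,0,-4,0,0,0,0,0,-4,0,0,0,0,0,-4,0,0,0]
}}

```text
clock: 6.7
tool_pos: [0.6047, 0.2857, 0.2531]
eef_rot: [0.621, 0.784, 0.0, 0.0]
contact_force: [-0.1, 0.6, -0.6]
opening: 0.509
```

Run:
```python
from m import *
a=snapshot('top'); 
# jig yaw/tray from top: tray rim/floor points
for r in finder.masks_of(a,'tray_floor')[:2]:
    m=cv2.morphologyEx(r['pixels'].astype(np.uint8),cv2.MORPH_OPEN,np.ones((3,3)))>0
    w=maskpts(a,m); w=w[(w[:,2]>.025)&(w[:,2]<.05)]; print(r['p'],r['extent'],len(w),rect(w),w.mean(0))
r=finder.masks_of(a,'jig')[0]; c=max(cv2.findContours(r['pixels'].astype(np.uint8),0,1)[0],key=cv2.contourArea)
m=cv2.morphologyEx(r['pixels'].astype(np.uint8),cv2.MORPH_OPEN,np.ones((5,5)))>0
v,u=np.nonzero(m); W=world(a,np.c_[u,v]); W=W[(W[:,2]<.02)&(W[:,2]>.01)]; print('jig',rect(W))
print(monitor.get_state()['opening'],monitor.get_state()['tool_pos'])
save(a,'t2.png',(215,120,335,235),6)
```

```text
jig (array([ 0.5711, -0.0851]), array([300.6476, 266.5569]), np.float32(0.074194245))
0.5114953904386648 [0.6058 0.2866 0.2541]
```

View pics/t2.png

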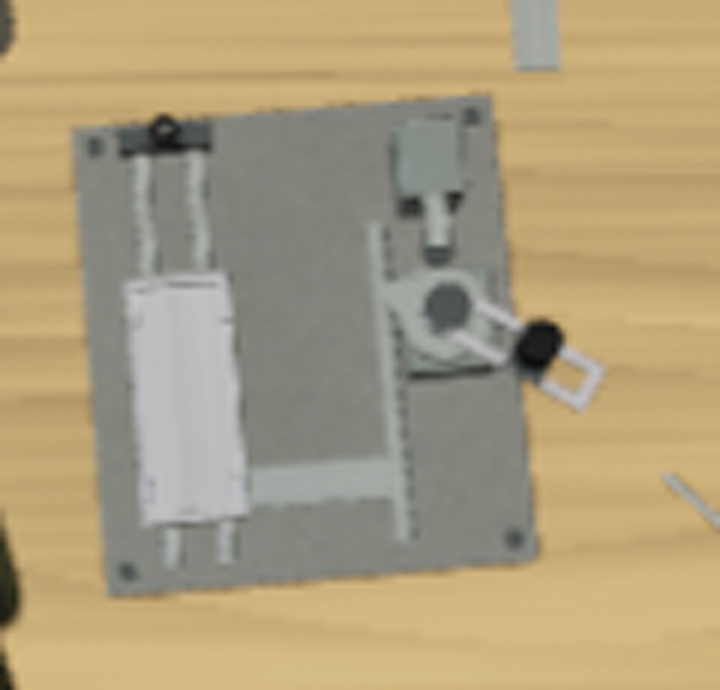

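The crop shows the tray outlined at about (125–248, 273–525), the hub at (447,307) and the knob at (541,343). The stop is at the top left.

Run:
```python
from m import *
a=snapshot('top')
f=lambda x,y,z:world(a,[[215+x/6-.5,120+y/6-.5]],z=z)[0]
c=[f(*q,.042) for q in((125,283),(228,273),(248,515),(145,525))]
print(np.array(c),np.mean(c,0))
t=np.mean(c,0)
print('hub',[f(447,307,z) for z in(.085,.093,.1)],'knob',f(541,343,.14),f(541,350,.118))
print('hub depth',world(a,[[289,170.7]]),'stop front',f(165,153,.04))
th=1.809; d=t[:2]-[.605,.2862]; print('d',d,'tool',d@[np.cos(th),np.sin(th)],d@[np.sin(th),-np.cos(th)],monitor.get_state()['q'])
```

```text
[[ 0.6049  0.0244  0.042 ]
 [ 0.6105 -0.0391  0.042 ]
 [ 0.4607 -0.0497  0.042 ]
 [ 0.4553  0.0129  0.042 ]] [ 0.5328 -0.0129  0.042 ]
hub [array([ 0.5795, -0.1695,  0.085 ]), array([ 0.578 , -0.1688,  0.093 ]), array([ 0.5767, -0.1681,  0.1   ])] knob [ 0.5477 -0.2175  0.14  ] [ 0.5474 -0.2204  0.118 ]
hub depth [[ 0.5788 -0.1692  0.088 ]] stop front [ 0.6875 -0.0006  0.04  ]
d [-0.0722 -0.2991] tool -0.2735894408501256 -0.1406844465500418 [-0.2693  0.8374 -0.4774  1.4613  0.4343  0.9475 -0.6355]
```

Request:
{"api": "carry_out", "payload": {
  "motion": [-3.42,-1.76,0,0,0,0,-3.42,-1.76,0,0,0,0,-3.42,-1.76,0,0,0,0,-3.42,-1.76,0,0,0,0,-3.42,-1.76,0,0,0,0,-3.42,-1.76,0,0,0,0,-3.42,-1.76,0,0,0,0,-3.42,-1.76,0,0,0,0]
}}

```text
clock: 7.9
tool_pos: [0.5291, -0.0143, 0.2494]
eef_rot: [0.621, 0.784, -0.001, -0.001]
contact_force: [0.8, -0.6, -0.8]
opening: 0.509
```

Request:
{"api": "carry_out", "payload": {
  "motion": [0,0,0,0,0,0.174,0,0,0,0,0,0.174,0,0,0,0,0,0.174,0,0,0,0,0,0.174,0,0,0,0,0,0.174,0,0,0,0,0,0.174,0,0,0,0,0,0.174,0,0,0,0,0,0.174]
}}

```text
clock: 8.9
tool_pos: [0.5294, -0.0129, 0.2494]
eef_rot: [0.98, 0.201, -0.002, -0.0]
contact_force: [-0.3, 0.4, -1.2]
opening: 0.51
```

Request:
{"api": "carry_out", "payload": {
  "motion": [0,0,0,0,0,0.174,0,0,0,0,0,0.17,0,0,0,0,0,0]
}}

```text
clock: 9.28
tool_pos: [0.5296, -0.0127, 0.2497]
eef_rot: [0.999, 0.034, -0.001, 0.0]
contact_force: [0.5, -0.1, -1.3]
opening: 0.51
```

Run:
```python
from m import *
st=monitor.get_state(); p=snapshot('wrist'); save(p,'w2.png')
print(st['tool_pos'],2*np.arctan2(*st['eef_rot'][[1,0]]),st['q'])
for th in('tray_floor','batten_center','pin','crank'):
  for r in finder.masks_of(p,th)[:2]:
    w=maskpts(p,r['pixels'],st); print(th,r['p'],r['extent'],len(w),rect(w) if len(w) else '',np.median(w,0))
```

```text
[ 0.5296 -0.0127  0.2497] 0.0677294548555873 [-0.0596  0.641  -0.0062  1.9113  0.0079  0.5922 -1.5741]
tray_floor 0.88 [217.9, 64.8, 405.8, 262.7] 6991 (array([ 0.5246, -0.0789]), array([208.8672, 173.7175]), np.float32(0.22530295)) [ 0.5799 -0.1055  0.0319]
batten_center 0.65 [16.3, 277.5, 58.5, 302.2] 378 (array([0.4443, 0.1593]), array([ 18.2506, 329.7642]), np.float32(-0.83627415)) [0.363  0.2443 0.0205]
batten_center 0.64 [196.8, 125.1, 311.6, 375.8] 22058 (array([ 0.4419, -0.058 ]), array([329.8637, 109.7461]), np.float32(0.51868325)) [ 0.5547 -0.012   0.2079]
pin 0.87 [497.6, 177.1, 512.0, 211.5] 377 (array([ 0.5433, -0.2182]), array([36.413 , 16.2109]), np.float32(0.5477012)) [ 0.5502 -0.2089  0.1035]
pin 0.49 [220.9, 63.9, 406.4, 265.0] 7300 (array([ 0.5343, -0.0667]), array([211.1925, 178.1589]), np.float32(0.076971866)) [ 0.5796 -0.1085  0.0318]
crank 0.59 [401.1, 113.0, 512.0, 221.5] 5583 (array([ 0.566 , -0.2217]), array([181.918 ,  69.7645]), np.float32(1.191035)) [ 0.5755 -0.1687  0.085 ]
```

View pics/w2.png

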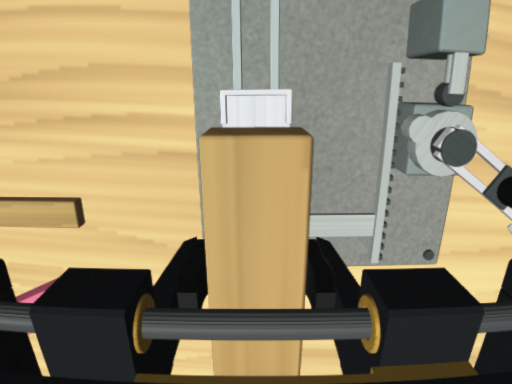

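The wrist view shows the tray's front rim at (221–292, 90) and the batten's top front edge at (201–312, 137). I'm using both to work out the fit.

Run:
```python
from m import *
st=monitor.get_state(); p=snapshot('wrist')
f=lambda x,y,z:world(p,[[x,y]],st,z)[0]
print('tray front',f(221,90,.042),f(292,90,.042),'batten front',f(201,137,.2085),f(312,137,.2085))
r=finder.masks_of(p,'batten_center'); m=max(r,key=lambda q:q['pixels'].sum())['pixels']
w=maskpts(p,m,st); w=w[(w[:,2]>.2)&(w[:,2]<.216)&(w[:,0]>.5)]; print('top z',np.median(w[:,2]),'max x',np.percentile(w[:,0],99.5),w[:,1].min(),w[:,1].max())
# edges in picture
g=p['frame'].astype(int).sum(2); print(g[84:140,256]); print(g[95,212:300])
print('hub',f(459,147,.1),'fl',world(p,[[459,147]],st))
```

```text
tray front [0.6086 0.0224 0.042 ] [ 0.6128 -0.039   0.042 ] batten front [0.5921 0.012  0.2085] [ 0.595  -0.0305  0.2085]
top z 0.20868467268460156 max x 0.5951940017667523 -0.03691645507790554 0.013109338406655811
[439 442 440 435 433 428 406 624 689 693 688 678 581 678 688 690 688 688
 685 688 688 687 685 688 686 685 685 683 686 682 685 687 685 683 686 686
 685 686 686 683 683 676 575 340 193 174 176 179 175 191 219 297 379 416
 432 452]
[435 436 441 448 452 453 443 468 667 705 706 705 692 685 684 685 686 687
 686 687 686 684 684 684 683 683 683 682 679 682 683 680 680 681 683 680
 678 678 678 681 680 679 678 678 678 680 680 678 679 676 679 676 676 676
 673 676 672 675 673 671 668 668 666 669 664 666 663 662 662 664 664 661
 662 660 668 688 699 703 694 570 428 402 398 403 413 420 421 416]
hub [ 0.5826 -0.1633  0.1   ] fl [[ 0.5812 -0.1709  0.0888]]
```

Request:
{"api": "carry_out", "payload": {
  "motion": [0.5,0,2,0,0,-0.006,0,0,3,0,0,0,0,0,3,0,0,0,0,0,3,0,0,0,0,0,1.5,0,0,0,0,0,0.8,0,0,0,0,0,0.8,0,0,0,0,0,0.2,0,0,0]
}}

```text
clock: 10.62
tool_pos: [0.5357, -0.0124, 0.1078]
eef_rot: [0.999, 0.036, 0.0, 0.0]
contact_force: [0.1, -0.4, -1.3]
opening: 0.506
```

Request:
{"api": "carry_out", "payload": {
  "motion": [0,0,0.1,0,0,0,0,0,0.2,0,0,0,0,0,0.1,0,0,0]
}}

```text
clock: 11.0
tool_pos: [0.5357, -0.0125, 0.1038]
eef_rot: [0.999, 0.036, 0.0, 0.0]
contact_force: [0.5, -0.6, -1.7]
opening: 0.509
```

Request:
{"api": "carry_out", "payload": {
  "motion": [0,0,0.1,0,0,0,0,0,0.05,0,0,0]
}}

```text
clock: 11.25
tool_pos: [0.5356, -0.0125, 0.103]
eef_rot: [0.999, 0.036, 0.0, 0.0]
contact_force: [-0.3, -0.6, 11.6]
opening: 0.51
```

Request:
{"api": "carry_out", "payload": {
  "motion": [0,0,0,0,0,0,0,0,0,0,0,0,0,0,0,0,0,0],
  "hand": 6.2
}}

```text
clock: 11.62
tool_pos: [0.5356, -0.0125, 0.1021]
eef_rot: [0.999, 0.036, -0.0, 0.0]
contact_force: [0.9, -0.6, 0.1]
opening: 0.701
```

Request:
{"api": "carry_out", "payload": {
  "motion": [0,0,-2,0,0,0,0,0,-4,0,0,0,0,0,-4,0,0,0,0,0,-4,0,0,0]
}}

```text
clock: 12.12
tool_pos: [0.5353, -0.0125, 0.2434]
eef_rot: [0.999, 0.036, -0.0, 0.0]
contact_force: [0.3, -0.3, 0.3]
opening: 0.7
```

Run:
```python
from m import *
st=monitor.get_state(); p=snapshot('wrist'); a=snapshot('top'); save(p,'w3.png')
print(st['tool_pos'],st['contact_force'])
v,u=np.mgrid[0:384,0:512]; 
W=world(p,np.c_[u.ravel(),v.ravel()],st)
k=(W[:,2]>.05)&(W[:,2]<.08)&(np.abs(W[:,1]+.013)<.05)&(W[:,0]>.45)&(W[:,0]<.63); k=W[k]; print('batten',len(k),rect(k),np.median(k[:,2]))
q=np.c_[k[:,:2],np.ones(len(k))]; s=np.linalg.lstsq(q,k[:,2],rcond=None)[0]; print('slope',s)
W=world(a,np.c_[u.ravel(),v.ravel()])
m=(W[:,2]>.132)&(W[:,2]<.15)&(np.abs(W[:,0]-.55)<.05)&(np.abs(W[:,1]+.21)<.05); print('knob',m.sum(),W[m].mean(0))
```

```text
[ 0.5353 -0.0125  0.2434] [ 0.2713 -0.2511  0.2541]
batten 7512 (array([ 0.5353, -0.0134]), array([129.1699,  45.1348]), np.float32(0.07468154)) 0.06137153647848406
slope [-0.0006 -0.0004  0.0617]
knob 43 [ 0.5486 -0.2177  0.1401]
```

View pics/w3.png

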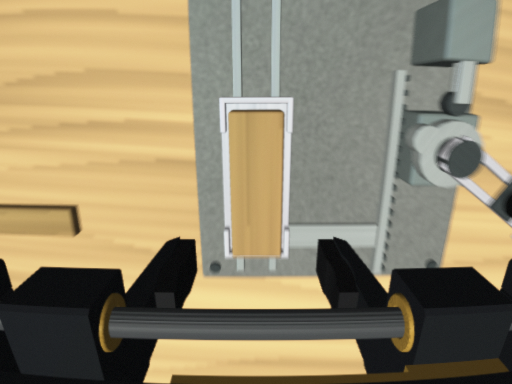

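The batten is seated flat in the tray: top level at 61–62 mm, centred, yaw equal to the jig's. Next I move over to look at the crank from close by.

Request:
{"api": "carry_out", "payload": {
  "motion": [-1,4.1,0,0,0,0,-1,4.1,0,0,0,0,-1,4.1,0,0,0,0,-1,4.1,0,0,0,0,0,4.1,0,0,0,0,0,0,0,0,0,0],
  "hand": 6.0
}}

```text
clock: 12.98
tool_pos: [0.5093, -0.224, 0.2414]
eef_rot: [0.999, 0.033, -0.001, 0.001]
contact_force: [0.2, 0.6, -0.3]
opening: 0.682
```

Run:
```python
from m import *
st=monitor.get_state(); p=snapshot('wrist'); save(p,'w4.png')
print(st['tool_pos'],2*np.arctan2(*st['eef_rot'][[1,0]]))
v,u=np.mgrid[0:384,0:512]; ok=(p['range_z']>0).ravel()
W=world(p,np.c_[u.ravel(),v.ravel()],st)
near=(np.abs(W[:,0]-.565)<.08)&(np.abs(W[:,1]+.19)<.08)&ok
m=near&(W[:,2]>.135)&(W[:,2]<.146); k=W[m]; print('knob top',m.sum(),rect(k),k.mean(0),np.c_[u.ravel(),v.ravel()][m].mean(0))
print(np.histogram(W[near][:,2],np.arange(.0,.16,.005)))
for lo,hi in((.097,.13),(.086,.0965)):
  m=near&(W[:,2]>lo)&(W[:,2]<hi); print(lo,m.sum(),W[m].mean(0) if m.any() else '')
```

```text
[ 0.5093 -0.224   0.2414] 0.06512039442479353
knob top 1363 (array([ 0.5507, -0.2201]), array([24.0363, 24.2983]), np.float32(-0.5270272)) [ 0.5513 -0.2201  0.1392] [252.7748 158.507 ]
(array([1577,    0, 7713, 1944,   46,  390, 1422,  312,   24,   20, 1167,
        219,   69,  252, 2908,  429,  164, 3109,  660,   17,   26,   31,
         34,   32,   35,   40,   45, 1168,  195,    0,    0]), array([0.   , 0.005, 0.01 , 0.015, 0.02 , 0.025, 0.03 , 0.035, 0.04 ,
       0.045, 0.05 , 0.055, 0.06 , 0.065, 0.07 , 0.075, 0.08 , 0.085,
       0.09 , 0.095, 0.1  , 0.105, 0.11 , 0.115, 0.12 , 0.125, 0.13 ,
       0.135, 0.14 , 0.145, 0.15 , 0.155]))
0.097 214 [ 0.561  -0.2198  0.1148]
0.086 3678 [ 0.5647 -0.1988  0.0887]
```

View pics/w4.png

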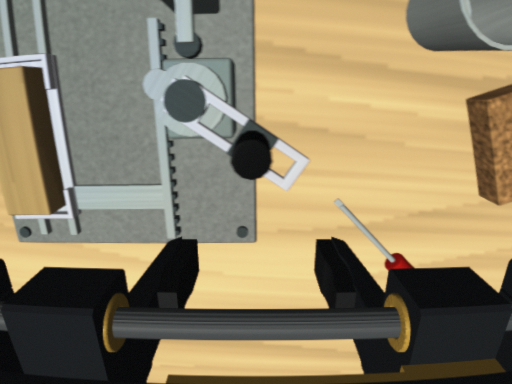

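The knob's top is at (253,158), the dark hub disc at (185,101) and the arm's outer end near (292,172).

Run:
```python
from m import *
st=monitor.get_state(); p=snapshot('wrist')
v,u=np.mgrid[0:384,0:512]
W=world(p,np.c_[u.ravel(),v.ravel()],st).reshape(384,512,3)
g=p['frame'].mean(2)
reg=(np.hypot(u-185,v-101)<30)
m=((g<115)&reg&(W[...,2]>.08)).astype(np.uint8); m=cv2.morphologyEx(m,cv2.MORPH_OPEN,np.ones((5,5)))
c=max(cv2.findContours(m,0,1)[0],key=cv2.contourArea); e=cv2.minEnclosingCircle(c); print('hub px',e,m.sum(),'z',np.median(W[...,2][m>0]),W[m>0].mean(0))
hz=np.median(W[...,2][m>0]); print('hub',world(p,[e[0]],st,hz))
k=W[(W[...,2]>.1345)&(W[...,2]<.146)&(np.hypot(u-253,v-158)<35)]
cc,r=cv2.minEnclosingCircle(k[:,:2].astype(np.float32)*1000); print('knob',cc,r,k[:,2].mean())
h=world(p,[e[0]],st,hz)[0]; kn=np.array(cc)/1000
d=kn-h[:2]; th=.074; a=np.arctan2(d[1],d[0])-th; print('throw',np.hypot(*d),'a',a,'angle',-.871-a)
arm=W[(W[...,2]>.084)&(W[...,2]<.098)&(np.hypot(W[...,0]-h[0],W[...,1]-h[1])<.12)&(g>170)]; print('arm',rect(arm))
```

```text
hub px ((190.92886352539062, 100.11322784423828), 22.006147384643555) 1387 z 0.08944145306511189 [ 0.5798 -0.1702  0.0901]
hub [[ 0.5801 -0.1709  0.0894]]
knob (550.6758422851562, -220.25537109375) 12.433357238769531 0.1392393896293982
throw 0.057453974310689465 a -2.1826131512242073 angle 1.3116131512242073
arm (array([ 0.5577, -0.2071]), array([115.3932,  29.9519]), np.float32(1.049486))
```

Request:
{"api": "carry_out", "payload": {
  "motion": [2,-0.1,0,0,0,0,2.15,-0.1,0,0,0,0,0,0,3,0,0,0,0,0,3,0,0,0,0,0,1.6,0,0,0,0,0,0,0,0,0,0,0,0,0,0,0]
}}

```text
clock: 13.95
tool_pos: [0.5522, -0.2146, 0.1671]
eef_rot: [0.999, 0.036, 0.001, 0.0]
contact_force: [-0.1, 0.5, -0.8]
opening: 0.681
```

Run:
```python
from m import *
s=monitor.get_state(); print(s['tool_pos'],2*np.arctan2(*s['eef_rot'][[1,0]]),s['contact_force'],s['clock'])
```

```text
[ 0.5522 -0.2146  0.1671] 0.07226374911438782 [-0.0814  0.4722 -0.8346] 13.95
```

Request:
{"api": "carry_out", "payload": {
  "motion": [0,0,0,0,0,0,0,0,0,0,0,0,0,0,0,0,0,0,0,0,0,0,0,0,0,0,0,0,0,0,0,0,0,0,0,0],
  "hand": 1.5,
  "grip_force": 4
}}

```text
clock: 14.7
tool_pos: [0.5516, -0.2157, 0.1666]
eef_rot: [0.999, 0.036, 0.0, 0.001]
contact_force: [-0.4, -3.8, 4.1]
opening: 0.28
```

Run:
```python
from m import *
s=monitor.get_state(); print(s['tool_pos'],2*np.arctan2(*s['eef_rot'][[1,0]]),s['contact_force'],s['clock'],s['opening'])
```

```text
[ 0.5516 -0.2157  0.1666] 0.0710779289693313 [-0.4222 -3.7564  4.0869] 14.7 0.2797989958823434
```

Request:
{"api": "carry_out", "payload": {
  "motion": [0,0.16,0,0,0,0,0,0,0,0,0,0,0,0,0,0,0,0]
}}

```text
clock: 15.08
tool_pos: [0.5516, -0.2161, 0.1665]
eef_rot: [0.999, 0.036, -0.0, -0.0]
contact_force: [-1.8, -1.4, 5.0]
opening: 0.282
```

Request:
{"api": "carry_out", "payload": {
  "motion": [0,0,0,0,0,0,0,0,0,0,0,0,0,0,0,0,0,0],
  "grip_force": 35
}}

```text
clock: 15.45
tool_pos: [0.5516, -0.2161, 0.1665]
eef_rot: [0.999, 0.036, -0.0, -0.0]
contact_force: [-1.9, -1.8, 6.0]
opening: 0.274
```

```bash
cat > c.py <<'E'
# c.py dphi_done rows step r [ex ey mm]: rows for clockwise motion, tool axes (cm), with optional cumulative centre corr
from m import *
import sys
s=monitor.get_state(); th=2*np.arctan2(*s['eef_rot'][[1,0]])
print('t',s['clock'],'pos',s['tool_pos'],'yaw',th,'F',s['contact_force'],'open',s['opening'])
TH=.072; phi0=-2.088; done,n,step,r=float(sys.argv[1]),int(sys.argv[2]),float(sys.argv[3]),float(sys.argv[4])
ph=phi0-done; u=np.array([np.cos(ph),np.sin(ph)]); t=np.array([u[1],-u[0]])
F=s['contact_force'][:2]; print('radial F (tool, + out)',F@u,'tangential (+ahead)',F@t)
x=np.array([np.cos(TH),np.sin(TH)]); y=np.array([np.sin(TH),-np.cos(TH)])
ps=ph-step*np.arange(n+1); P=100*r*np.c_[np.cos(ps),np.sin(ps)]; d=np.diff(P,axis=0)
print(np.c_[d@x,d@y].round(2).tolist())
E
python3 c.py 0 6 .1 .0575
```

```text
t 15.45 pos [ 0.5516 -0.2161  0.1665] yaw 0.0719670174021457 F [-1.879  -1.7696  6.0228] open 0.2735212461251316
radial F (tool, + out) 2.4672410385870918 tangential (+ahead) 0.7582294655449567
[[-0.46, -0.34], [-0.42, -0.39], [-0.38, -0.43], [-0.34, -0.46], [-0.29, -0.5], [-0.24, -0.52]]
```

Request:
{"api": "carry_out", "payload": {
  "motion": [-0.46,-0.34,-0.05,0,0,0,-0.42,-0.39,-0.05,0,0,0,-0.38,-0.43,0,0,0,0,-0.34,-0.46,0,0,0,0,-0.29,-0.5,0,0,0,0,-0.24,-0.52,0,0,0,0]
}}

```text
clock: 16.2
tool_pos: [0.5299, -0.1918, 0.167]
eef_rot: [0.999, 0.036, 0.002, 0.001]
contact_force: [8.8, -5.1, -13.9]
opening: 0.274
```

```bash
python3 c.py 0.6 6 .1 .0575
```

```text
t 16.2 pos [ 0.5299 -0.1918  0.167 ] yaw 0.07236631979645496 F [  8.7934  -5.1227 -13.9443] open 0.27391174106039873
radial F (tool, + out) -5.659414213854085 tangential (+ahead) -8.457961098955025
[[-0.19, -0.54], [-0.13, -0.56], [-0.08, -0.57], [-0.02, -0.57], [0.04, -0.57], [0.1, -0.57]]
```

Request:
{"api": "carry_out", "payload": {
  "motion": [-0.13,-0.54,0.05,0,0,0,-0.07,-0.56,0,0,0,0,-0.08,-0.57,0,0,0,0,-0.02,-0.57,0,0,0,0]
}}

```text
clock: 16.7
tool_pos: [0.5268, -0.1808, 0.1671]
eef_rot: [0.999, 0.032, 0.005, 0.008]
contact_force: [8.2, -23.7, -17.5]
opening: 0.272
```

```bash
python3 c.py 1.0 6 .1 .0575
```

```text
t 16.7 pos [ 0.5268 -0.1808  0.1671] yaw 0.06313447595041534 F [  8.2016 -23.7497 -17.4519] open 0.27180877496699274
radial F (tool, + out) -6.917638443836303 tangential (+ahead) -24.154914314046735
[[0.04, -0.57], [0.1, -0.57], [0.15, -0.55], [0.21, -0.54], [0.26, -0.51], [0.31, -0.48]]
```

Request:
{"api": "carry_out", "payload": {
  "motion": [0.02,0.3,0.1,0,0,0,0,0.2,0,0,0,0,0,0,0,0,0,0,0,0,0,0,0,0]
}}

```text
clock: 17.2
tool_pos: [0.5263, -0.1794, 0.1667]
eef_rot: [0.999, 0.034, 0.003, 0.004]
contact_force: [4.5, -10.1, -5.3]
opening: 0.273
```

Run:
```python
from m import *
s=monitor.get_state(); print(s)
p=snapshot('scene'); a=snapshot('top')
x=cv2.resize(p['frame'][150:290,150:330],None,fx=4,fy=4,interpolation=cv2.INTER_CUBIC)
cv2.imwrite('pics/s5.png',x[:,:,::-1])
```

```text
{'clock': 17.2, 'q': array([ 0.2608,  0.798 , -0.0303,  1.897 ,  0.0639,  0.4401, -1.3207]), 'qd': array([-0.0018, -0.0003,  0.0017, -0.0016,  0.0013, -0.0003, -0.0001]), 'joint_torque': array([ -4.2542, -51.7509,  -3.4475,  -4.698 ,  -1.253 ,   2.1257,
        -0.0498]), 'tool_pos': array([ 0.5263, -0.1794,  0.1667]), 'eef_rot': array([0.9994, 0.034 , 0.0029, 0.0037]), 'contact_force': array([  4.5235, -10.0579,  -5.3381]), 'moment': array([-2.0668, -1.0878, -0.0047]), 'opening': 0.2729248171744022}
```

View pics/s5.png

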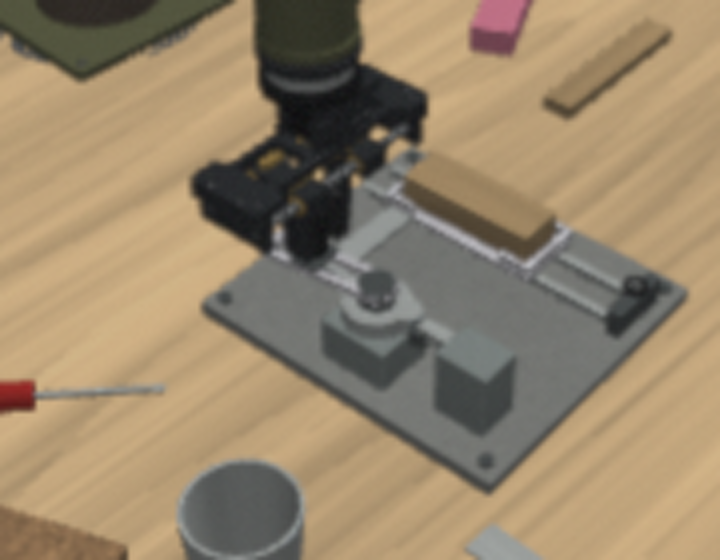

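```bash
cat > c.py <<'E'
# c.py n step r [cx cy]: next rows; assumes the printed rows are carried out exactly
from m import *
import sys,json,os
TH=.072; x=np.array([np.cos(TH),np.sin(TH)]); y=np.array([np.sin(TH),-np.cos(TH)])
L=json.load(open('log.json')) if os.path.exists('log.json') else {'cmd':[52.51,-17.42],'data':[[.5516,-.2161,-1.9,-1.8],[.5303,-.1922,8.8,-5.1]]}
n,step,r=int(sys.argv[1]),float(sys.argv[2]),float(sys.argv[3]); C=np.array([float(v) for v in sys.argv[4:6]] or [.5800,-.1661])
s=monitor.get_state(); Rm=R.from_quat(s['eef_rot']).as_matrix(); g=(s['tool_pos']+Rm@[0,0,.045])[:2]; F=s['contact_force']
L['data'].append([*g,*F[:2]])
D=np.array(L['data'])
def res(p):
    v=D[:,:2]-p[:2]; d=np.hypot(*v.T); pin=-(D[:,2:]*v).sum(1)/d/8000; return np.r_[(d-pin-p[2])*1000,(p[:2]-[.58,-.1661])*1000/4,(p[2]-.0575)*1000/3]
from scipy.optimize import least_squares
f=least_squares(res,[.58,-.166,.0575]); print('fit',f.x,'rms',np.sqrt((f.fun[:-3]**2).mean()))
v=g-C; ph=np.arctan2(v[1],v[0]); u=v/np.hypot(*v); t=np.array([u[1],-u[0]])
ang=-.871-(ph-TH)
ang%=2*np.pi
cmd=np.array(L['cmd'])/100; w=cmd-C; pc=np.arctan2(w[1],w[0]); rc=np.hypot(*w)
lead=(ph-pc+np.pi)%(2*np.pi)-np.pi
print('t %.2f angle(mod2pi) %.3f lead %.3f rad; |knob| %.4f Fr(+out) %.1f Ft(+ahead) %.1f Fz %.1f yaw %.3f open %.3f rc %.4f'%(s['clock'],ang,lead,np.hypot(*v),F[:2]@u,F[:2]@t,F[2],2*np.arctan2(*s['eef_rot'][[1,0]]),s['opening'],rc))
out=[]
for i in range(n):
    pc-=step; rc+=np.clip(r-rc,-.0006,.0006)
    d=100*(C+rc*np.array([np.cos(pc),np.sin(pc)])-cmd); a=np.round([d@x,d@y],2); out.append(a.tolist()); cmd=cmd+(a[0]*x+a[1]*y)/100
print(out)
L['cmd']=(cmd*100).tolist(); json.dump(L,open('log.json','w'))
E
python3 c.py 8 .05 .0575
```

```text
fit [ 0.5826 -0.1682  0.0571] rms 0.23691085750831675
t 17.30 angle(mod2pi) 2.093 lead 0.103 rad; |knob| 0.0551 Fr(+out) -1.8 Ft(+ahead) -11.1 Fz -5.1 yaw 0.068 open 0.274 rc 0.0555
[[-0.07, -0.28], [-0.06, -0.28], [-0.05, -0.29], [0.01, -0.28], [0.04, -0.29], [0.06, -0.28], [0.07, -0.28], [0.09, -0.27]]
```

Request:
{"api": "carry_out", "payload": {
  "motion": [-0.07,-0.28,0,0,0,0,-0.06,-0.28,0,0,0,0,-0.05,-0.29,0,0,0,0,0.01,-0.28,0,0,0,0,0.04,-0.29,0,0,0,0,0.06,-0.28,0,0,0,0,0.07,-0.28,0,0,0,0,0.09,-0.27,0,0,0,0]
}}

```text
clock: 18.3
tool_pos: [0.5256, -0.1572, 0.1667]
eef_rot: [0.999, 0.034, 0.003, 0.004]
contact_force: [4.7, -10.4, -4.7]
opening: 0.276
```

```bash
python3 c.py 6 .04 .0575 .581 -.167
```

```text
fit [ 0.5826 -0.1683  0.057 ] rms 0.18717167177458024
t 18.30 angle(mod2pi) 2.513 lead 0.094 rad; |knob| 0.0559 Fr(+out) -6.4 Ft(+ahead) -9.4 Fz -4.7 yaw 0.067 open 0.276 rc 0.0587
[[0.14, -0.2], [0.14, -0.19], [0.09, -0.21], [0.11, -0.2], [0.11, -0.2], [0.13, -0.2]]
```

Request:
{"api": "carry_out", "payload": {
  "motion": [0.14,-0.2,0,0,0,0,0.14,-0.19,0,0,0,0,0.09,-0.21,0,0,0,0,0.11,-0.2,0,0,0,0,0.11,-0.2,0,0,0,0,0.13,-0.2,0,0,0,0]
}}

```text
clock: 19.05
tool_pos: [0.5321, -0.1408, 0.1667]
eef_rot: [0.999, 0.035, 0.003, 0.001]
contact_force: [5.1, -2.4, -2.3]
opening: 0.275
```

```bash
python3 c.py 6 .04 .056 .5826 -.1683
```

```text
fit [ 0.5825 -0.1686  0.0567] rms 0.16754580112932466
t 19.05 angle(mod2pi) 2.841 lead 0.013 rad; |knob| 0.0573 Fr(+out) -5.7 Ft(+ahead) 0.3 Fz -2.3 yaw 0.071 open 0.275 rc 0.0595
[[0.18, -0.16], [0.19, -0.15], [0.2, -0.14], [0.19, -0.14], [0.2, -0.12], [0.2, -0.12]]
```

Request:
{"api": "carry_out", "payload": {
  "motion": [0.18,-0.16,0,0,0,0,0.19,-0.15,0,0,0,0,0.2,-0.14,0,0,0,0,0.19,-0.14,0,0,0,0,0.2,-0.12,0,0,0,0,0.2,-0.12,0,0,0,0]
}}

```text
clock: 19.8
tool_pos: [0.541, -0.1304, 0.1664]
eef_rot: [0.999, 0.036, -0.0, 0.0]
contact_force: [0.6, -2.3, 6.7]
opening: 0.275
```

```bash
python3 c.py 8 .06 .056 .5826 -.1686
```

```text
fit [ 0.5821 -0.1689  0.0563] rms 0.19920561457670166
t 19.80 angle(mod2pi) 3.085 lead 0.013 rad; |knob| 0.0565 Fr(+out) -2.0 Ft(+ahead) -1.3 Fz 6.7 yaw 0.072 open 0.275 rc 0.0562
[[0.27, -0.21], [0.26, -0.2], [0.28, -0.19], [0.29, -0.17], [0.3, -0.15], [0.31, -0.14], [0.31, -0.11], [0.32, -0.1]]
```

Request:
{"api": "carry_out", "payload": {
  "motion": [0.27,-0.21,0,0,0,0,0.26,-0.2,0,0,0,0,0.28,-0.19,0,0,0,0,0.29,-0.17,0,0,0,0,0.3,-0.15,0,0,0,0,0.31,-0.14,0,0,0,0,0.31,-0.11,0,0,0,0,0.32,-0.1,0,0,0,0]
}}

```text
clock: 20.8
tool_pos: [0.5624, -0.1157, 0.1664]
eef_rot: [0.999, 0.036, -0.001, -0.0]
contact_force: [-1.5, -1.2, 9.6]
opening: 0.269
```

```bash
python3 c.py 8 .1 .056 .5822 -.1689
```

```text
fit [ 0.5824 -0.1688  0.0566] rms 0.20641901165136015
t 20.80 angle(mod2pi) 3.556 lead 0.029 rad; |knob| 0.0568 Fr(+out) -0.6 Ft(+ahead) -1.8 Fz 9.6 yaw 0.072 open 0.269 rc 0.0562
[[0.55, -0.1], [0.56, -0.06], [0.56, -0.0], [0.56, 0.05], [0.54, 0.11], [0.54, 0.16], [0.52, 0.21], [0.49, 0.27]]
```

Request:
{"api": "carry_out", "payload": {
  "motion": [0.55,-0.1,-0.03,0,0,0,0.56,-0.06,0,0,0,0,0.56,0,0,0,0,0,0.56,0.05,0,0,0,0,0.54,0.11,0,0,0,0,0.54,0.16,0,0,0,0,0.52,0.21,0,0,0,0,0.49,0.27,0,0,0,0]
}}

```text
clock: 21.8
tool_pos: [0.6061, -0.1166, 0.1664]
eef_rot: [0.999, 0.037, -0.002, -0.002]
contact_force: [-0.7, 2.1, 8.1]
opening: 0.273
```

```bash
python3 c.py 8 .1 .0565 .5824 -.1688
```

```text
fit [ 0.583  -0.1687  0.0571] rms 0.23295224922791966
t 21.80 angle(mod2pi) 4.335 lead 0.047 rad; |knob| 0.0574 Fr(+out) 1.7 Ft(+ahead) -1.5 Fz 8.1 yaw 0.074 open 0.273 rc 0.0558
[[0.5, 0.26], [0.44, 0.36], [0.4, 0.4], [0.35, 0.44], [0.31, 0.47], [0.26, 0.5], [0.21, 0.53], [0.16, 0.54]]
```

Request:
{"api": "carry_out", "payload": {
  "motion": [0.5,0.26,0,0,0,0,0.44,0.36,0,0,0,0,0.4,0.4,0,0,0,0,0.35,0.44,0,0,0,0,0.31,0.47,0,0,0,0,0.26,0.5,0,0,0,0,0.21,0.53,0,0,0,0,0.16,0.54,0,0,0,0]
}}

```text
clock: 22.8
tool_pos: [0.6369, -0.1487, 0.1665]
eef_rot: [0.999, 0.037, 0.001, -0.002]
contact_force: [3.9, 3.2, 4.6]
opening: 0.27
```

```bash
python3 c.py 8 .1 .0572 .583 -.1687
```

```text
fit [ 0.5834 -0.1689  0.0574] rms 0.26574286831803395
t 22.80 angle(mod2pi) 5.126 lead 0.056 rad; |knob| 0.0576 Fr(+out) 4.8 Ft(+ahead) -1.7 Fz 4.6 yaw 0.074 open 0.270 rc 0.0559
[[0.16, 0.54], [0.11, 0.56], [-0.01, 0.58], [-0.07, 0.56], [-0.12, 0.56], [-0.18, 0.54], [-0.23, 0.53], [-0.29, 0.49]]
```

Request:
{"api": "carry_out", "payload": {
  "motion": [0.16,0.54,0,0,0,0,0.11,0.56,0,0,0,0,-0.01,0.58,0,0,0,0,-0.07,0.56,0,0,0,0,-0.12,0.56,0,0,0,0,-0.18,0.54,0,0,0,0,-0.23,0.53,0,0,0,0,-0.29,0.49,0,0,0,0]
}}

```text
clock: 23.8
tool_pos: [0.6333, -0.1974, 0.1666]
eef_rot: [0.999, 0.036, 0.001, 0.001]
contact_force: [5.1, -0.9, 5.6]
opening: 0.27
```

```bash
python3 c.py 8 .1 .0582 .5836 -.1689
```

```text
fit [ 0.5836 -0.169   0.0576] rms 0.27329703725770715
t 23.80 angle(mod2pi) 6.006 lead -0.022 rad; |knob| 0.0574 Fr(+out) 4.9 Ft(+ahead) -1.8 Fz 5.6 yaw 0.071 open 0.270 rc 0.0566
[[-0.28, 0.5], [-0.34, 0.47], [-0.39, 0.43], [-0.46, 0.35], [-0.5, 0.3], [-0.52, 0.25], [-0.55, 0.2], [-0.56, 0.15]]
```

Request:
{"api": "carry_out", "payload": {
  "motion": [-0.28,0.5,0,0,0,0,-0.34,0.47,0,0,0,0,-0.39,0.43,0,0,0,0,-0.46,0.35,0,0,0,0,-0.5,0.3,0,0,0,0,-0.52,0.25,0,0,0,0,-0.55,0.2,0,0,0,0,-0.56,0.15,0,0,0,0]
}}

```text
clock: 24.8
tool_pos: [0.5976, -0.2257, 0.1664]
eef_rot: [0.999, 0.036, -0.001, -0.0]
contact_force: [2.0, 1.5, 8.8]
opening: 0.274
```

```bash
python3 c.py 8 .1 .058 .5836 -.169
```

```text
fit [ 0.5837 -0.1692  0.0577] rms 0.28656986460621375
t 24.80 angle(mod2pi) 0.532 lead -0.032 rad; |knob| 0.0583 Fr(+out) -0.9 Ft(+ahead) -2.3 Fz 8.8 yaw 0.071 open 0.274 rc 0.0581
[[-0.58, 0.07], [-0.58, 0.03], [-0.57, -0.03], [-0.58, -0.08], [-0.56, -0.15], [-0.54, -0.19], [-0.53, -0.26], [-0.49, -0.3]]
```

Request:
{"api": "carry_out", "payload": {
  "motion": [-0.58,0.07,0,0,0,0,-0.58,0.03,0,0,0,0,-0.57,-0.03,0,0,0,0,-0.58,-0.08,0,0,0,0,-0.56,-0.15,0,0,0,0,-0.54,-0.19,0,0,0,0,-0.53,-0.26,0,0,0,0,-0.49,-0.3,0,0,0,0]
}}

```text
clock: 25.8
tool_pos: [0.5534, -0.2189, 0.1664]
eef_rot: [0.999, 0.036, -0.0, -0.0]
contact_force: [3.1, 2.2, 7.4]
opening: 0.272
```

```bash
python3 c.py 6 .08 .058 .5837 -.1692
```

```text
fit [ 0.5837 -0.1692  0.0577] rms 0.2768021153709741
t 25.80 angle(mod2pi) 1.320 lead -0.017 rad; |knob| 0.0583 Fr(+out) -3.5 Ft(+ahead) -1.5 Fz 7.4 yaw 0.072 open 0.272 rc 0.0579
[[-0.38, -0.27], [-0.35, -0.3], [-0.32, -0.34], [-0.29, -0.36], [-0.27, -0.38], [-0.23, -0.4]]
```

Request:
{"api": "carry_out", "payload": {
  "motion": [-0.38,-0.27,0,0,0,0,-0.35,-0.3,0,0,0,0,-0.32,-0.34,0,0,0,0,-0.29,-0.36,0,0,0,0,-0.27,-0.38,0,0,0,0,-0.23,-0.4,0,0,0,0]
}}

```text
clock: 26.55
tool_pos: [0.5343, -0.2002, 0.1664]
eef_rot: [0.999, 0.036, 0.001, 0.0]
contact_force: [4.2, 0.6, 5.6]
opening: 0.271
```

```bash
python3 c.py 8 .05 .0565 .5837 -.1692
```

```text
fit [ 0.5837 -0.1692  0.0577] rms 0.26664063411836825
t 26.55 angle(mod2pi) 1.782 lead 0.001 rad; |knob| 0.0583 Fr(+out) -3.9 Ft(+ahead) -1.8 Fz 5.6 yaw 0.072 open 0.271 rc 0.0580
[[-0.08, -0.28], [-0.05, -0.29], [-0.08, -0.27], [-0.09, -0.27], [-0.07, -0.28], [-0.06, -0.27], [-0.05, -0.28], [-0.03, -0.28]]
```

Request:
{"api": "carry_out", "payload": {
  "motion": [-0.08,-0.28,0,0,0,0,-0.05,-0.29,0,0,0,0,-0.08,-0.27,0,0,0,0,-0.09,-0.27,0,0,0,0,-0.07,-0.28,0,0,0,0,-0.06,-0.27,0,0,0,0,-0.05,-0.28,0,0,0,0,-0.03,-0.28,0,0,0,0]
}}

```text
clock: 27.55
tool_pos: [0.529, -0.1872, 0.1667]
eef_rot: [0.999, 0.033, 0.003, 0.006]
contact_force: [8.0, -18.6, -2.1]
opening: 0.27
```

```bash
python3 c.py 6 .04 .056 .5837 -.1692
```

```text
fit [ 0.5837 -0.1692  0.0577] rms 0.27470605705171003
t 27.55 angle(mod2pi) 2.014 lead 0.168 rad; |knob| 0.0575 Fr(+out) -1.6 Ft(+ahead) -20.2 Fz -2.1 yaw 0.066 open 0.270 rc 0.0565
[[0.04, -0.23], [-0.01, -0.22], [0.0, -0.23], [0.02, -0.22], [0.02, -0.22], [0.03, -0.22]]
```

Request:
{"api": "carry_out", "payload": {
  "motion": [0,0,0,0,0,0,0,0,0,0,0,0,0,0,0,0,0,0,0,0,0,0,0,0]
}}

```text
clock: 28.05
tool_pos: [0.5289, -0.1874, 0.1667]
eef_rot: [0.999, 0.033, 0.003, 0.006]
contact_force: [7.3, -17.1, -1.4]
opening: 0.272
```

Run:
```python
from m import *
s=monitor.get_state(); print(s['tool_pos'],s['contact_force'],s['moment'],s['eef_rot'])
st=s; p=snapshot('wrist'); save(p,'w6.png')
```

```text
[ 0.5289 -0.1874  0.1667] [  7.3446 -17.1289  -1.4289] [-3.4333 -1.5431  0.0845] [0.9994 0.0326 0.003  0.0061]
```

View pics/w6.png

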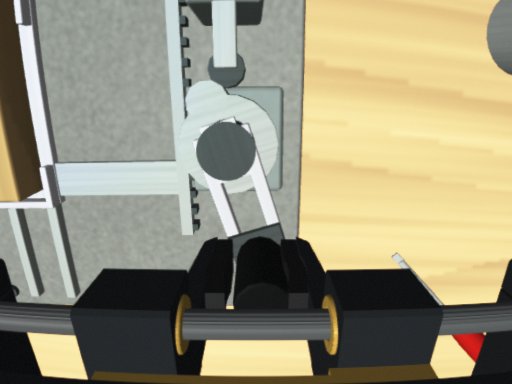

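The picture shows the hub's lobe at (205,95), coming up to the roller at (227,68). The angle estimate is right and nothing is colliding, so I keep winding slowly.

Request:
{"api": "carry_out", "payload": {
  "motion": [0.04,-0.23,0,0,0,0,-0.01,-0.22,0,0,0,0,0,-0.23,0,0,0,0]
}}

```text
clock: 28.48
tool_pos: [0.5287, -0.1847, 0.1668]
eef_rot: [0.999, 0.031, 0.004, 0.009]
contact_force: [7.6, -24.5, -5.1]
opening: 0.274
```

Run:
```python
from m import *
s=monitor.get_state(); print(s['tool_pos'],s['contact_force'],s['moment'],s['eef_rot'])
```

```text
[ 0.5287 -0.1847  0.1668] [  7.6231 -24.4599  -5.0626] [-5.3165 -1.5556  0.148 ] [0.9995 0.031  0.0035 0.0088]
```

Request:
{"api": "carry_out", "payload": {
  "motion": [0,0.2,0,0,0,0,0,0.2,0,0,0,0,0,0,0,0,0,0,0,0,0,0,0,0]
}}

```text
clock: 28.98
tool_pos: [0.5285, -0.1856, 0.1666]
eef_rot: [0.999, 0.032, 0.003, 0.007]
contact_force: [7.1, -18.6, -1.9]
opening: 0.274
```

```bash
cat > s.py <<'E'
from m import *
s=monitor.get_state(); Rm=R.from_quat(s['eef_rot']).as_matrix(); g=(s['tool_pos']+Rm@[0,0,.045])[:2]
v=g-[.5837,-.1692]; u=v/np.hypot(*v); t=np.array([u[1],-u[0]]); F=s['contact_force']
print('t',s['clock'],'g',g,'ang',(-.871-np.arctan2(v[1],v[0])+.072)%(2*np.pi),'r',np.hypot(*v),'Fr',F[:2]@u,'Ft',F[:2]@t,'Fz',F[2],'M',s['moment'],'rot',s['eef_rot'],'open',s['opening']*.088)
E
python3 s.py
```

```text
t 28.975 g [ 0.5288 -0.1861] ang 2.0434272384299317 r 0.05747909632417184 Fr -1.2984948112685872 Ft -19.89283591859351 Fz -1.8575600841730118 M [-3.8199 -1.3785  0.1378] rot [0.9995 0.0321 0.0026 0.0066] open 0.024151708028111927
```

```bash
cat > fix.py <<'E'
import json,sys,numpy as np
L=json.load(open('log.json')); a,b=map(float,sys.argv[1:3]); T=.072
L['cmd'][0]+=a*np.cos(T)+b*np.sin(T); L['cmd'][1]+=a*np.sin(T)-b*np.cos(T); json.dump(L,open('log.json','w'))
E
python3 fix.py -.07 1.06; python3 c.py 4 .035 .0565 .5837 -.1692
```

```text
fit [ 0.5837 -0.1692  0.0577] rms 0.27765188851990263
t 28.98 angle(mod2pi) 2.043 lead 0.188 rad; |knob| 0.0575 Fr(+out) -1.3 Ft(+ahead) -19.9 Fz -1.9 yaw 0.064 open 0.274 rc 0.0560
[[-0.05, -0.2], [0.0, -0.19], [0.01, -0.2], [0.02, -0.2]]
```

Request:
{"api": "carry_out", "payload": {
  "motion": [-0.05,-0.2,0,0,0,0,0,-0.19,0,0,0,0,0.01,-0.2,0,0,0,0,0.02,-0.2,0,0,0,0]
}}

```text
clock: 29.48
tool_pos: [0.5279, -0.182, 0.1667]
eef_rot: [0.999, 0.03, 0.003, 0.009]
contact_force: [6.0, -26.4, -4.2]
opening: 0.273
```

```bash
python3 s.py
```

```text
t 29.475 g [ 0.5282 -0.1828] ang 2.102185452314628 r 0.05714458226264774 Fr 0.4605563009757505 Ft -27.043111898716493 Fz -4.215171301398257 M [-5.6557 -1.4384  0.0907] rot [0.9995 0.0303 0.0032 0.0094] open 0.02404234686753871
```

Request:
{"api": "carry_out", "payload": {
  "motion": [0.01,-0.12,0,0,0,0,0,0,0,0,0,0]
}}

```text
clock: 29.72
tool_pos: [0.5273, -0.1799, 0.1666]
eef_rot: [0.999, 0.031, 0.002, 0.009]
contact_force: [5.3, -24.1, -2.4]
opening: 0.273
```

```bash
python3 s.py
```

```text
t 29.725 g [ 0.5275 -0.1807] ang 2.141553545350667 r 0.05736060089928266 Fr -0.38851358450839957 Ft -24.688505007181632 Fz -2.4419411881734168 M [-5.2086 -1.3174  0.1475] rot [0.9995 0.0306 0.0024 0.0087] open 0.024023405165678788
```

Request:
{"api": "carry_out", "payload": {
  "motion": [0,0.12,0,0,0,0,0,0.12,0,0,0,0]
}}

```text
clock: 29.98
tool_pos: [0.5273, -0.1806, 0.1666]
eef_rot: [0.999, 0.031, 0.002, 0.008]
contact_force: [5.2, -20.7, -0.2]
opening: 0.272
```

```bash
python3 s.py
```

```text
t 29.975 g [ 0.5275 -0.1812] ang 2.1313796916353063 r 0.057471934176147724 Fr -0.7095794557998678 Ft -21.299723774924534 Fz -0.2110974734013733 M [-4.2553 -1.2124  0.1373] rot [0.9995 0.0312 0.002  0.0075] open 0.02397074373916102
```

Request:
{"api": "carry_out", "payload": {
  "motion": [0.02,-0.17,0,0,0,0,0.02,-0.17,0,0,0,0,0.03,-0.12,0,0,0,0]
}}

```text
clock: 30.35
tool_pos: [0.5269, -0.1772, 0.1666]
eef_rot: [0.999, 0.031, 0.001, 0.008]
contact_force: [3.6, -23.0, -1.1]
opening: 0.271
```

```bash
python3 s.py; python3 fix.py .08 -.34
```

```text
t 30.35 g [ 0.5271 -0.1779] ang 2.190272378707632 r 0.05729338983691408 Fr -0.04689205450152745 Ft -23.276915336825972 Fz -1.1488621080388415 M [-5.0006 -0.8151  0.076 ] rot [0.9995 0.0307 0.0013 0.0083] open 0.023849881199354137
```

```bash
python3 c.py 6 .03 .0568 .5837 -.1692
```

```text
fit [ 0.5837 -0.1692  0.0576] rms 0.27959505269378676
t 30.35 angle(mod2pi) 2.190 lead 0.244 rad; |knob| 0.0573 Fr(+out) -0.0 Ft(+ahead) -23.3 Fz -1.1 yaw 0.061 open 0.271 rc 0.0562
[[-0.03, -0.18], [0.03, -0.16], [0.04, -0.17], [0.05, -0.16], [0.05, -0.17], [0.05, -0.16]]
```

Request:
{"api": "carry_out", "payload": {
  "motion": [-0.03,-0.18,0,0,0,0,0.03,-0.16,0,0,0,0,0.04,-0.17,0,0,0,0,0.05,-0.16,0,0,0,0,0.05,-0.17,0,0,0,0,0.05,-0.16,0,0,0,0]
}}

```text
clock: 31.1
tool_pos: [0.5265, -0.1607, 0.1663]
eef_rot: [0.999, 0.033, -0.001, 0.004]
contact_force: [-0.6, -8.2, 5.8]
opening: 0.272
```

```bash
python3 c.py 6 .03 .0568 .5837 -.1692
```

```text
fit [ 0.5837 -0.1691  0.0577] rms 0.2777502013106666
t 31.10 angle(mod2pi) 2.484 lead 0.130 rad; |knob| 0.0579 Fr(+out) -0.5 Ft(+ahead) -8.2 Fz 5.8 yaw 0.066 open 0.272 rc 0.0568
[[0.06, -0.16], [0.07, -0.16], [0.07, -0.15], [0.07, -0.16], [0.08, -0.15], [0.08, -0.15]]
```

Request:
{"api": "carry_out", "payload": {
  "motion": [0.06,-0.16,0,0,0,0,0.07,-0.16,0,0,0,0,0.07,-0.15,0,0,0,0,0.07,-0.16,0,0,0,0,0.08,-0.15,0,0,0,0,0.08,-0.15,0,0,0,0]
}}

```text
clock: 31.85
tool_pos: [0.5305, -0.1468, 0.1663]
eef_rot: [0.999, 0.035, -0.001, 0.001]
contact_force: [0.6, -2.1, 9.3]
opening: 0.274
```

```bash
python3 c.py 8 .05 .057 .5837 -.1691
```

```text
fit [ 0.5837 -0.1691  0.0577] rms 0.2698799245326515
t 31.85 angle(mod2pi) 2.737 lead 0.056 rad; |knob| 0.0578 Fr(+out) -1.3 Ft(+ahead) -1.7 Fz 9.3 yaw 0.070 open 0.274 rc 0.0568
[[0.13, -0.25], [0.16, -0.24], [0.17, -0.23], [0.18, -0.22], [0.2, -0.2], [0.2, -0.2], [0.22, -0.19], [0.22, -0.18]]
```

Request:
{"api": "carry_out", "payload": {
  "motion": [0.13,-0.25,0,0,0,0,0.16,-0.24,0,0,0,0,0.17,-0.23,0,0,0,0,0.18,-0.22,0,0,0,0,0.2,-0.2,0,0,0,0,0.2,-0.2,0,0,0,0,0.22,-0.19,0,0,0,0,0.22,-0.18,0,0,0,0]
}}

```text
clock: 32.85
tool_pos: [0.5435, -0.1282, 0.1663]
eef_rot: [0.999, 0.035, -0.002, 0.001]
contact_force: [0.1, -2.3, 10.4]
opening: 0.271
```

```bash
python3 c.py 6 .05 .057 .5837 -.1691
python3 - <<'E'
from m import *
a=snapshot('top'); save(a,'t7.png',(215,120,335,235),5)
E
```

```text
fit [ 0.5837 -0.1692  0.0576] rms 0.274195858736898
t 32.85 angle(mod2pi) 3.133 lead 0.060 rad; |knob| 0.0574 Fr(+out) -1.7 Ft(+ahead) -1.5 Fz 10.4 yaw 0.070 open 0.271 rc 0.0570
[[0.23, -0.17], [0.24, -0.15], [0.25, -0.14], [0.25, -0.13], [0.26, -0.12], [0.27, -0.1]]
```

View pics/t7.png

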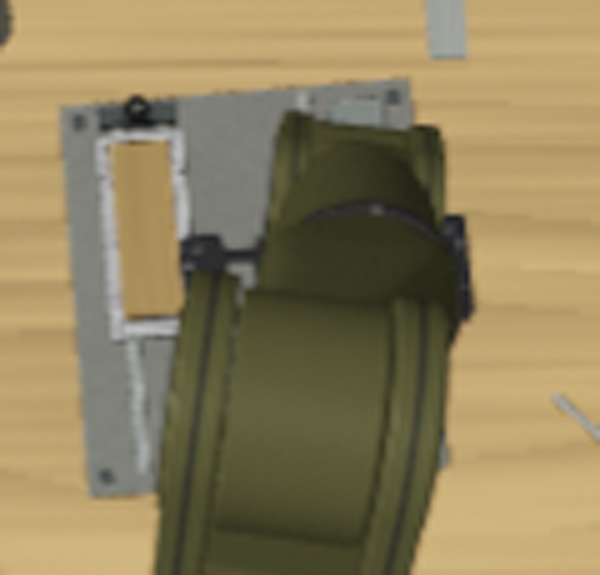

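The tray's front edge is only about 3 mm short of the stop, so I creep on in small steps and feel for it.

Request:
{"api": "carry_out", "payload": {
  "motion": [0.23,-0.17,0,0,0,0,0.24,-0.15,0,0,0,0,0.25,-0.14,0,0,0,0]
}}

```text
clock: 33.28
tool_pos: [0.5501, -0.1229, 0.1663]
eef_rot: [0.999, 0.035, -0.003, 0.001]
contact_force: [-1.2, -0.7, 11.5]
opening: 0.27
```

```bash
python3 s.py
```

```text
t 33.275 g [ 0.5498 -0.1229] ang 3.28148937299632 r 0.05732241483898924 Fr 0.09466046591415744 Ft -1.3782670510256667 Fz 11.487166796698393 M [-0.1597  0.3282  0.0684] rot [ 0.9994  0.0351 -0.0025  0.0007] open 0.02374136730613534
```

Request:
{"api": "carry_out", "payload": {
  "motion": [0.25,-0.13,0,0,0,0,0.26,-0.12,0,0,0,0]
}}

```text
clock: 33.52
tool_pos: [0.5549, -0.1198, 0.1663]
eef_rot: [0.999, 0.035, -0.003, 0.001]
contact_force: [-1.2, 0.8, 11.2]
opening: 0.27
```

```bash
python3 s.py
```

```text
t 33.525 g [ 0.5546 -0.1199] ang 3.380659933741643 r 0.05726572063908632 Fr 1.363891705740227 Ft -0.6426583840044517 Fz 11.155668575599016 M [ 0.0516  0.3469 -0.0377] rot [ 0.9994  0.0352 -0.0027  0.0005] open 0.023772104931876054
```

```bash
python3 fix.py -.27 .1; python3 c.py 8 .045 .0572 .5837 -.1691
```

```text
fit [ 0.5837 -0.1692  0.0576] rms 0.2692642775907077
t 33.52 angle(mod2pi) 3.380 lead 0.063 rad; |knob| 0.0572 Fr(+out) 1.4 Ft(+ahead) -0.6 Fz 11.2 yaw 0.070 open 0.270 rc 0.0570
[[0.23, -0.11], [0.24, -0.09], [0.25, -0.07], [0.25, -0.06], [0.25, -0.05], [0.26, -0.04], [0.25, -0.03], [0.26, -0.01]]
```

Request:
{"api": "carry_out", "payload": {
  "motion": [0.23,-0.11,0,0,0,0,0.24,-0.09,0,0,0,0]
}}

```text
clock: 33.78
tool_pos: [0.5594, -0.1174, 0.1663]
eef_rot: [0.999, 0.035, -0.003, 0.0]
contact_force: [-1.1, 0.1, 11.7]
opening: 0.271
```

```bash
python3 s.py
```

```text
t 33.775 g [ 0.5592 -0.1174] ang 3.4710102012603983 r 0.057307660981622856 Fr 0.5231140443062319 Ft -0.9270785560980873 Fz 11.650785139193658 M [0.0361 0.3663 0.0227] rot [ 0.9994  0.0353 -0.0027  0.0004] open 0.023819453195897355
```

Request:
{"api": "carry_out", "payload": {
  "motion": [0.25,-0.07,0,0,0,0,0.25,-0.06,0,0,0,0]
}}

```text
clock: 34.02
tool_pos: [0.5643, -0.1154, 0.1663]
eef_rot: [0.999, 0.035, -0.003, 0.0]
contact_force: [-1.9, 0.6, 11.4]
opening: 0.272
```

```bash
python3 s.py
```

```text
t 34.025 g [ 0.564  -0.1155] ang 3.562133997972112 r 0.05723044764037578 Fr 1.2418985817876593 Ft -1.5236958634078976 Fz 11.38914618135178 M [0.1858 0.3642 0.0033] rot [ 0.9994  0.0354 -0.0028  0.0002] open 0.023919757929564845
```

Request:
{"api": "carry_out", "payload": {
  "motion": [0.25,-0.05,0,0,0,0,0.26,-0.04,0,0,0,0]
}}

```text
clock: 34.28
tool_pos: [0.5693, -0.1139, 0.1663]
eef_rot: [0.999, 0.035, -0.003, 0.0]
contact_force: [-1.3, 0.8, 12.6]
opening: 0.275
```

Request:
{"api": "carry_out", "payload": {
  "motion": [0.25,-0.03,0,0,0,0,0.26,-0.01,0,0,0,0]
}}

```text
clock: 34.52
tool_pos: [0.5744, -0.1129, 0.1663]
eef_rot: [0.999, 0.036, -0.003, -0.0]
contact_force: [-1.9, 1.5, 11.6]
opening: 0.27
```

```bash
python3 c.py 8 .045 .0576 .5837 -.1692
```

```text
fit [ 0.5837 -0.1692  0.0576] rms 0.26663908171236306
t 34.52 angle(mod2pi) 3.746 lead 0.057 rad; |knob| 0.0571 Fr(+out) 1.8 Ft(+ahead) -1.7 Fz 11.6 yaw 0.071 open 0.270 rc 0.0573
[[0.26, -0.04], [0.26, 0.01], [0.26, 0.02], [0.25, 0.03], [0.26, 0.04], [0.25, 0.06], [0.25, 0.06], [0.25, 0.08]]
```

Angle about 10.03, no stop felt yet.

Request:
{"api": "carry_out", "payload": {
  "motion": [0.26,-0.04,0,0,0,0,0.26,0.01,0,0,0,0]
}}

```text
clock: 34.78
tool_pos: [0.5797, -0.1121, 0.1663]
eef_rot: [0.999, 0.036, -0.003, -0.0]
contact_force: [-1.3, 1.4, 11.0]
opening: 0.275
```

Request:
{"api": "carry_out", "payload": {
  "motion": [0.26,0.02,0,0,0,0,0.25,0.03,0,0,0,0]
}}

```text
clock: 35.02
tool_pos: [0.5848, -0.112, 0.1663]
eef_rot: [0.999, 0.036, -0.003, -0.0]
contact_force: [-1.9, 2.4, 12.5]
opening: 0.274
```

Request:
{"api": "carry_out", "payload": {
  "motion": [0.26,0.04,0,0,0,0,0.25,0.06,0,0,0,0]
}}

```text
clock: 35.28
tool_pos: [0.5887, -0.1123, 0.1662]
eef_rot: [0.999, 0.036, -0.004, -0.001]
contact_force: [-5.2, 3.1, 15.9]
opening: 0.269
```

Request:
{"api": "carry_out", "payload": {
  "motion": [0.25,0.06,0,0,0,0,0,0,0,0,0,0]
}}

```text
clock: 35.52
tool_pos: [0.5906, -0.1125, 0.1662]
eef_rot: [0.999, 0.036, -0.005, -0.001]
contact_force: [-6.5, 3.7, 16.0]
opening: 0.274
```

Request:
{"api": "carry_out", "payload": {
  "motion": [0.2,0.06,0,0,0,0,0,0,0,0,0,0]
}}

```text
clock: 35.78
tool_pos: [0.592, -0.1127, 0.1661]
eef_rot: [0.999, 0.036, -0.006, -0.001]
contact_force: [-7.3, 2.8, 16.1]
opening: 0.271
```

```bash
python3 s.py
```

```text
t 35.775 g [ 0.5915 -0.1127] ang 4.04975821292132 r 0.05707711700577054 Fr 1.8336839596122168 Ft -7.5848230384251725 Fz 16.118452290265438 M [ 0.7857  1.5718 -0.0278] rot [ 0.9993  0.0358 -0.0058 -0.0011] open 0.023883475535635315
```

Request:
{"api": "carry_out", "payload": {
  "motion": [0.2,0.06,0,0,0,0,0.15,0.05,0,0,0,0,0,0,0,0,0,0,0,0,0,0,0,0]
}}

```text
clock: 36.28
tool_pos: [0.5944, -0.1131, 0.166]
eef_rot: [0.999, 0.036, -0.007, -0.002]
contact_force: [-8.7, 4.4, 18.6]
opening: 0.275
```

```bash
python3 s.py
```

```text
t 36.275 g [ 0.5938 -0.113 ] ang 4.091183969055487 r 0.057093469775330925 Fr 2.7774082499638895 Ft -9.329626979811273 Fz 18.59502775981738 M [ 0.99    2.0674 -0.031 ] rot [ 0.9993  0.0359 -0.0071 -0.0015] open 0.024169908716220566
```

Request:
{"api": "carry_out", "payload": {
  "motion": [-0.15,-0.05,-0.03,0,0,0,-0.15,-0.05,-0.03,0,0,0,0,0,0,0,0,0]
}}

```text
clock: 36.65
tool_pos: [0.5923, -0.1127, 0.1662]
eef_rot: [0.999, 0.036, -0.006, -0.001]
contact_force: [-6.7, 4.1, 13.6]
opening: 0.277
```

```bash
python3 s.py
```

```text
t 36.65 g [ 0.5918 -0.1127] ang 4.055919852845876 r 0.05712495730121547 Fr 3.0925207985598075 Ft -7.215840101538598 Fz 13.609724670516469 M [ 0.8428  1.3569 -0.0925] rot [ 0.9993  0.0359 -0.0059 -0.0011] open 0.024359526022444105
```

Request:
{"api": "carry_out", "payload": {
  "motion": [-0.2,-0.03,-0.03,0,0,0,-0.2,-0.03,-0.03,0,0,0,0,0,0,0,0,0]
}}

```text
clock: 37.02
tool_pos: [0.5892, -0.1125, 0.1664]
eef_rot: [0.999, 0.036, -0.005, -0.001]
contact_force: [-4.6, 3.3, 7.7]
opening: 0.275
```

Request:
{"api": "carry_out", "payload": {
  "motion": [0,0,0,0,0,0,0,0,0,0,0,0,0,0,0,0,0,0,0,0,0,0,0,0],
  "hand": 6.0
}}

```text
clock: 37.52
tool_pos: [0.5931, -0.1135, 0.167]
eef_rot: [0.999, 0.036, -0.0, 0.0]
contact_force: [0.5, 0.1, 0.0]
opening: 0.681
```

Request:
{"api": "carry_out", "payload": {
  "motion": [0,0,-2,0,0,0,0,0,-3,0,0,0,0,0,-4,0,0,0,0,0,-4,0,0,0,-4,0,0,0,0,0,-4,0,0,0,0,0,-4,0,0,0,0,0,0,0,0,0,0,0]
}}

```text
clock: 38.52
tool_pos: [0.4703, -0.1225, 0.2973]
eef_rot: [0.999, 0.035, -0.002, 0.0]
contact_force: [0.5, -0.6, -0.1]
opening: 0.679
```

Run:
```python
from m import *
st=monitor.get_state(); p=snapshot('wrist'); st=monitor.get_state(); p=snapshot('wrist'); save(p,'w8.png',s=1.5); print(st['tool_pos'],st['contact_force'],st['clock'])
```

```text
[ 0.4729 -0.1222  0.2975] [ 1.0952  0.238  -0.4015] 38.575
```

View pics/w8.png

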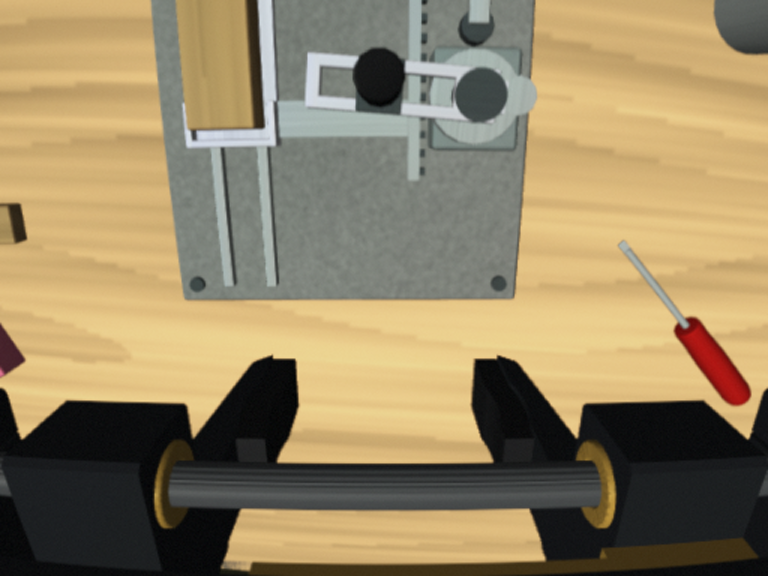

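Run:
```python
from m import *
st=monitor.get_state(); p=snapshot('wrist')
v,u=np.mgrid[0:384,0:512]; W=world(p,np.c_[u.ravel(),v.ravel()],st).reshape(-1,3)
k=W[(W[:,2]>.134)&(W[:,2]<.147)&(np.abs(W[:,0]-.59)<.06)&(np.abs(W[:,1]+.12)<.06)]
c,r=cv2.minEnclosingCircle(k[:,:2].astype(np.float32)*1000); print('knob',c,r)
e=world(p,[[480/1.5,95/1.5]],st,.09)[0]; print('hub',e)
d=np.array(c)/1000-e[:2]; print('r',np.hypot(*d),'ang',(-.871-np.arctan2(d[1],d[0])+.072)%(2*np.pi)+2*np.pi)
a=snapshot('top'); save(a,'t9.png',(215,120,335,235),6)
```

```text
knob (579.9638061523438, -112.5309829711914) 12.57956600189209
hub [ 0.5813 -0.1694  0.09  ]
r 0.05687001745252321 ang 10.17346642974237
```

View pics/t9.png

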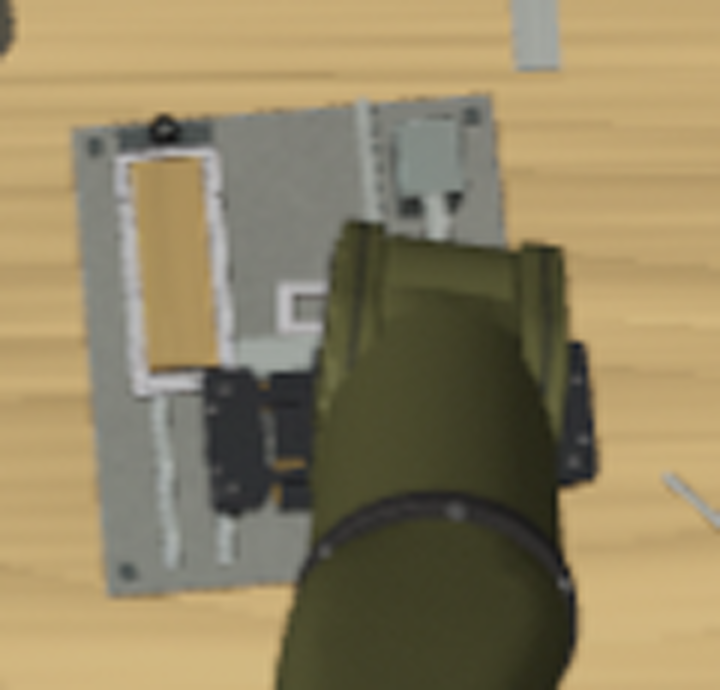

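The tray shows against the stop in the top view. The picture puts the crank at 10.17 and touch was at about 10.2–10.3, so it may have sprung back a little when I let go. I have time, so I take the knob again, re-seat the tray and ease off before releasing.

Request:
{"api": "carry_out", "payload": {
  "motion": [4,0,0,0,0,0,4,0,0,0,0,0,3.5,0,0,0,0,0,0,0,4,0,0,0,0,0,4,0,0,0,0,0,3,0,0,0,0,0,1.8,0,0,0,0,0,0,0,0,0]
}}

```text
clock: 39.72
tool_pos: [0.5884, -0.1133, 0.1681]
eef_rot: [0.999, 0.036, -0.001, -0.0]
contact_force: [-0.5, 0.5, 0.6]
opening: 0.681
```

Request:
{"api": "carry_out", "payload": {
  "motion": [0,0,0,0,0,0,0,0,0,0,0,0,0,0,0,0,0,0,0,0,0,0,0,0,0,0,0,0,0,0],
  "hand": 1.5,
  "grip_force": 4
}}

```text
clock: 40.35
tool_pos: [0.5887, -0.1123, 0.1698]
eef_rot: [0.999, 0.036, 0.0, -0.001]
contact_force: [-1.2, 4.5, 5.7]
opening: 0.278
```

Request:
{"api": "carry_out", "payload": {
  "motion": [0,0,0,0,0,0,0,0,0,0,0,0],
  "grip_force": 20
}}

```text
clock: 40.6
tool_pos: [0.5887, -0.1123, 0.1698]
eef_rot: [0.999, 0.036, 0.0, -0.001]
contact_force: [-1.1, 3.1, 5.2]
opening: 0.274
```

Request:
{"api": "carry_out", "payload": {
  "motion": [0.15,0.02,0,0,0,0,0.15,0.02,0,0,0,0,0,0,0,0,0,0]
}}

```text
clock: 40.98
tool_pos: [0.5906, -0.1124, 0.1697]
eef_rot: [0.999, 0.036, -0.001, -0.001]
contact_force: [-3.5, 4.6, 8.2]
opening: 0.276
```

Request:
{"api": "carry_out", "payload": {
  "motion": [0.2,0.02,0,0,0,0,0.2,0.02,0,0,0,0,0,0,0,0,0,0]
}}

```text
clock: 41.35
tool_pos: [0.5936, -0.1126, 0.1697]
eef_rot: [0.999, 0.036, -0.002, -0.001]
contact_force: [-5.2, 5.4, 9.9]
opening: 0.271
```

Request:
{"api": "carry_out", "payload": {
  "motion": [0.2,0.04,0,0,0,0,0.1,0.03,0,0,0,0,0,0,0,0,0,0]
}}

```text
clock: 41.72
tool_pos: [0.5957, -0.1128, 0.1696]
eef_rot: [0.999, 0.036, -0.003, -0.001]
contact_force: [-6.6, 5.9, 12.3]
opening: 0.278
```

Request:
{"api": "carry_out", "payload": {
  "motion": [-0.2,-0.04,0,0,0,0,-0.2,-0.02,0,0,0,0,-0.2,0,0,0,0,0,-0.15,0,0,0,0,0,0,0,0,0,0,0]
}}

```text
clock: 42.35
tool_pos: [0.5907, -0.1126, 0.1698]
eef_rot: [0.999, 0.036, -0.0, -0.001]
contact_force: [-2.1, 5.5, 8.0]
opening: 0.273
```

Request:
{"api": "carry_out", "payload": {
  "motion": [-0.1,-0.1,0,0,0,0,0,0,0,0,0,0]
}}

```text
clock: 42.6
tool_pos: [0.59, -0.1123, 0.1698]
eef_rot: [0.999, 0.036, 0.0, -0.001]
contact_force: [-1.1, 4.4, 5.9]
opening: 0.277
```

Request:
{"api": "carry_out", "payload": {
  "motion": [0,0,0,0,0,0,0,0,0,0,0,0,0,0,0,0,0,0,0,0,0,0,0,0],
  "hand": 6.0
}}

```text
clock: 43.1
tool_pos: [0.5897, -0.1138, 0.169]
eef_rot: [0.999, 0.036, -0.0, 0.0]
contact_force: [-0.6, 0.0, -0.1]
opening: 0.674
```

Request:
{"api": "carry_out", "payload": {
  "motion": [0,0,-2,0,0,0,0,0,-3,0,0,0,0,0,-4,0,0,0,0,0,-4,0,0,0,-4,0,0,0,0,0,-4,0,0,0,0,0,-4,0,0,0,0,0,0,0,0,0,0,0]
}}

```text
clock: 44.1
tool_pos: [0.4669, -0.1226, 0.2993]
eef_rot: [0.999, 0.035, -0.002, 0.0]
contact_force: [0.2, -1.3, 0.1]
opening: 0.676
```

Run:
```python
from m import *
for i in range(3):
    st=monitor.get_state(); p=snapshot('wrist')
v,u=np.mgrid[0:384,0:512]; W=world(p,np.c_[u.ravel(),v.ravel()],st).reshape(-1,3)
k=W[(W[:,2]>.134)&(W[:,2]<.147)&(np.abs(W[:,0]-.59)<.06)&(np.abs(W[:,1]+.12)<.06)]
c,r=cv2.minEnclosingCircle(k[:,:2].astype(np.float32)*1000); print('knob',c,r,st['tool_pos'],st['contact_force'],st['clock'],st['opening'])
workorder.finish_job()
```

```text
knob (580.0452880859375, -112.5634765625) 12.450568199157715 [ 0.4709 -0.1221  0.2996] [0.5736 0.0102 0.9518] 44.2 0.6792588050692617
the job is handed in; nothing more can be done
```

The batten is loaded flat in the tray and the tray is wound up against its end stop. I handed the job in at 44.2 s with the gripper open and clear. I can't rule out that 27 N at the second heavy point counts as forcing the knob.

- **Batten:** After release its top was level at 61–62 mm, it was centred in the pocket, and its angle matched the jig's. The offcut, the orange and pink look-alikes and the other things on the bench were not touched.
- **Winding:** I gripped the knob and wound it clockwise. Fitting the path gave a throw of about 57.6 mm. Side force on the pin peaked at about 7 N in my readings, against the 12 N limit.
- **Heavy points:** Both resisted more than the task's figure suggests. I read about 25 N of push on the first and 27 N on the second, where I expected about 12 N. I backed off a few millimetres during each climb. The crank came over both without a jump that I could see, though I only read forces between short moves.
- **Stop:** I felt it at a crank angle of about 10.25 and pushed on with about 9 N at most, against the 18 N limit. I let go, then gripped the knob again to check. The resistance rose at once, so the tray was still at the stop. I eased off to about 1 N before letting go the second time.
- **Last checks:** The picture put the crank at 10.17, about 0.1 rad less than by feel, which is within the camera's error. The knob had not moved between the two releases, to within 0.1 mm.

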